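Put the ball stake away in the drawer

TASK

First pull the drawer of the low wooden chest out all the way to its stop. Then draw the ball-headed stake out of the leaning tool rack and lay it down gently, flat inside the open drawer, without letting it drop. Leave the other two tools in their tubes and the goblet and jar where they stand, and leave the drawer fully open with the stake lying loose in it.

Things in the scene. Friction and masses are not known exactly. Their poses are not given: they have to be found in the camera images.
- chest_drawer0 (a joint): The chest's only drawer: how far it is pulled out, in m; 0 shut, 0.150 at its stop. It starts shut or up to 50 mm out, runs with about 1 N of friction and stays where it is left.
- chest_drawer0_handle (a point): Middle of the drawer's pull, a level steel bar 11 mm thick and 120 mm long along this point's y, 35 mm in front of the drawer's front board (free gap behind the bar 29 mm), 57 mm above the table. Axes as the chest's: -x points out of the chest, the way the drawer opens (roughly to the robot), z up.
- chest: Low chest of pale wood, fixed, 220 mm deep (x) by 290 mm wide (y) by 95 mm high; origin at the centre of its underside on the table, front facing its -x.
- drawer_floor (a point): Centre of the drawer's inner floor, 22 mm above the table; moves with the drawer, axes as the chest's. Inside, 175 mm in x (-87 to 87) by 248 mm in y; side walls 6 mm thick rise 51 mm above the floor, the front board 62 mm. With the drawer at its stop, x = -87 to 56 mm is open to above, the rest is under the chest's top.
- rack: Tool rack, fixed: dark plank 130 x 250 x 12 mm with three square steel tubes in a row at y = -75, 0 and 75 mm, all leaning 35 degrees from vertical to its +x (roughly away from the robot). Tubes 20 mm wide inside, 26 mm outside, 75 mm deep; their mouths about 13 mm ahead (+x) of the origin, 91 mm above the table. Origin: centre of the plank's underside.
- ball_stake: Ball stake, the tool to move: steel bar of square section 14 x 14 mm, 172 mm long, with a 30 mm steel ball on its top end; 205 mm in all, about 0.32 kg. It stands ball up, 75 mm deep in one of the three tubes with 6 mm of play, so it leans about 40 degrees. Origin at the centre of its foot (end in the tube), z along the bar to the ball, y along the rack's y; centre of mass 118 mm from the foot.
- ball (a point): Centre of the stake's 30 mm ball, 190 mm from the foot. Axes as the stake's.
- foot (a point): Centre of the stake's foot end face. Axes as the stake's.
- flat_stake: Flat stake, to be left: same 14 mm square steel bar in another tube, but with a flat round head 36 mm across; 195 mm long. Origin at the centre of its foot, z along the bar.
- file: Square file, to be left: 14 mm square bar with a brass ferrule and a pale turned wooden handle 26 mm thick, 223 mm long, in the third tube, its top about 210 mm above the table. Origin at the centre of its foot, z along it.
- goblet: Silver-grey goblet, 115 mm tall, 68 mm across, standing on the table, to be left. Origin at the centre of its underside.
- jar: Small glass jar with a steel lid, 75 mm tall, 60 mm across, standing on the table, to be left. Origin at the centre of its underside.
Things that resemble listed ones, but are neither listed nor needed, are in the scene too. Leave any green look-alike of the ball_stake alone.

How it is judged:
By the outcome, as a careful person would: the job done as asked, in the order asked, and still so for the second after the job is handed in, with the robot touching nothing.
It also fails if it takes over 51 s, if anything falls off the work surface, if the arm or the gripper's body presses on something with over 40 N, if the wrist force passes 120 N, or if a joint passes its speed limit or range.

ROBOT

A 7-joint arm with a two-finger parallel gripper is mounted at the origin on the work surface. World frame = base frame: x ahead of the robot, y to its left, z up, the work surface at z = 0. Lengths are in m, angles in rad, forces in N, time in s.
With the tool pointing down it reaches from about 0.4 to 0.9 m from the base axis. Payload 5.6 kg.
Tool frame: the origin (TCP) lies on the centre line of the jaws, within the pads' length; the fingertips stand 11 mm ahead of it and the grasp point (between the pads) lies 8 mm behind it; z points along the fingers, y is the direction in which the jaws open and shut (so a half turn about z gives the same grasp; the last joint's range is limited). The gripper opens to 92 mm and grips with 3 to 60 N. Pads are 20 mm wide; open, the fingers measure 128 mm over their backs; the gripper's body (75 mm by 189 mm) begins 69 mm behind the grasp point.
Start: joints at [1.08, 0.468, -0.012, 1.603, 0.006, 1.071, -0.056], TCP at [0.281, -0.586, 0.226] pointing down, gripper open.
Joint ranges: [-2.53, 2.53], [-0.31, 2.02], [-1.57, 1.55], [0.28, 2.44], [-1.29, 4.43], [0.15, 1.84], [-2.92, 2.92]. Speed limits (rad/s): [2.57, 2.57, 3.14, 3.14, 3.14, 3.14, 3.14].

INTERFACE

Orientations are given as a rotation vector (axis times angle).
In Python, from bench import robot, imaging, find_in, cut_out gives the robot as it stands.
- The arm moves only by the tool drive_tool, never from a script. Its argument "motion" is a list of rows, each a list of 3 entries, a list of its own where there are three numbers: the shift along the tool's x, y, z each as a share of 25 mm, from -1 to 1, then the turn about the tool's z as a share of 10 degrees, from -1 to 1, then the gripper's target within -1 to 1 (fully open at 1, half-way at 0, shut at -1). In form: [[[x, y, z], turn, claw], ...]. A call has exactly 8 rows; each row shifts and turns the commanded pose from where the row before left it, along the tool's axes as they then stand; what a row does not reach is not made up. A row lasts 1/8 s, in which the tool goes at most 62.5 mm and 10.7 degrees, less where a joint would pass 70% of its speed; a pose out of reach is approached as far as the arm can. A call with a number of a shift or a turn outside -1 to 1 is refused whole. A call with a gripper value outside its range is refused whole. The fingers move at their own pace and stop on an object; the grip force is fixed at half the most. Time passes only in rows, so rows that do not move let the fingers close, or fill a call up. It gives the time, the measured TCP pose, the force and the opening at its end, in the units of the state.
- robot.get_state(): the state, without advancing time (a new reading comes with each control period).
- imaging.get_image(name): name is "scene" or "top"; returns (picture, depth): 480x640x3 uint8, red, green, blue; 480x640 float32, m along the optical axis (not along the pixel's ray), 0 where there is no reading.
- imaging.camera_params(name): a dict with "vfov" (degrees; the focal length in pixels is half the picture's height over the tangent of half this angle, whatever the lens; pixels are square), "cx", "cy" (the principal point, pixels), "extrinsics" (4x4, takes a point from camera to world coordinates). Camera axes: x right, y down, z forward; pixel columns grow to the right and rows downward; lengths in m; the calibration is good to about 2 mm. A picture is of the moment at which its call begins. camera_params takes no time and is no camera call.
- robot.job_done(): hands the job in, once; it reports no verdict.
Trained networks look in the newest picture that a camera, given by its name, has taken for a name from the list of things; names that differ only in an ending like _2 or _b are one class to them, and where a whole thing is asked for, a point or a joint stands for the part that bears it (a point fixed in the world has none). Each returns a list of dicts, best first, with "confidence" (0 to 1); they miss things now and then, are a little off and sometimes report something else, mostly with a low value. They report only what shows in the picture. A call takes as long as a camera call. They do not tell look-alikes from the thing itself.
- find_in(label, camera): "position" ([x, y, z] in m, in world coordinates, good to about 4 mm: the middle of the surface that is visible of it).
- cut_out(label, camera): "mask" (480x640 bool, what is visible of it).
The state is a dict: "clock": time; "q": joint angles; "joint_velocities": joint speeds; "joint_torque": joint torques, N m; "position": TCP position; "tool_rot": TCP orientation; "contact_force": force on the tool from outside, world axes, zero at the start; "moment": the same for the moment, N m; "opening": finger opening in m.
Only numpy, scipy, OpenCV 4.12 (cv2) and the standard library are available. Lean on these libraries where they do the work, as an engineer would, in place of code of your own. Each camera call takes 0.05 s, during which the arm holds its last target.

## Working session

There is one attempt and no reset: what is moved stays moved. The work goes in short steps, Python scripts to look and compute and a tool call to move; the robot and the scene stay as the last step left them, time stands still between calls to the robot, and variables do not carry over. Pictures are saved under pics/ and viewed, and the job is handed in when it is done.

Besides the shell and the picture viewer there is one more tool, called after "Call:" by a JSON object that holds its "method" and its "body". drive_tool: Moves the arm, as the interface text tells. Shift numbers are shares of 25 mm and turn numbers shares of 10 degrees, none past 1 either way. Its arguments: {"type":"object","properties":{"motion":{"type":"array","items":{"type":"array"}}},"required":["motion"]}

```bash
mkdir -p pics; ls
cat > h.py <<'E'
import numpy as np, cv2
from bench import robot, imaging, find_in, cut_out
from scipy.spatial.transform import Rotation as R
def save(n,img): cv2.imwrite('pics/'+n+'.png',img[:,:,::-1])
def cloud(name,depth):
    p=imaging.camera_params(name); f=240/np.tan(np.radians(p['vfov'])/2)
    v,u=np.mgrid[0:480,0:640]
    X=np.stack([(u-p['cx'])/f*depth,(v-p['cy'])/f*depth,depth],-1)
    E=np.array(p['extrinsics']); return X@E[:3,:3].T+E[:3,3]
E
python3 - <<'E'
from h import *
s=robot.get_state(); print(s)
for c in ['scene','top']:
    im,d=imaging.get_image(c); save(c+'0',im); np.save(c+'0.npy',cloud(c,d)); print(imaging.camera_params(c))
print(robot.get_state()['clock'])
E
```

```text
pics
{'clock': 0.0, 'q': array([ 1.0799829 ,  0.46835387, -0.01159174,  1.60357481,  0.00600248,
        1.07142743, -0.05628616]), 'joint_velocities': array([ 0.00026963,  0.00193727, -0.00062953,  0.00021634, -0.00070869,
       -0.00049133, -0.00127313]), 'joint_torque': array([-4.39870737e-04, -5.20573282e+01, -1.27515735e-02, -2.43747640e+01,
       -5.66370750e-02,  1.72893255e-02,  1.75924129e-04]), 'position': array([ 0.28114168, -0.58544678,  0.22467567]), 'tool_rot': array([-3.06157955e+00, -6.97103378e-01,  7.98630617e-04]), 'contact_force': array([0.54966276, 0.52171744, 0.40615851]), 'moment': array([0.00950719, 0.01416263, 0.05695623]), 'opening': 0.09192246882169099}
{'vfov': 47.982070761194265, 'cx': 320.9091269959845, 'cy': 241.01030415311442, 'extrinsics': array([[ 0.74766939,  0.54117778, -0.38485984,  0.95991751],
       [ 0.66405816, -0.60566913,  0.4383967 , -0.43144323],
       [ 0.00415283, -0.58334511, -0.81221379,  1.08788794],
       [ 0.        ,  0.        ,  0.        ,  1.        ]])}
{'vfov': 44.95804124620432, 'cx': 317.36408462153435, 'cy': 243.50757029189657, 'extrinsics': array([[-0.01685779, -0.99621562,  0.08526574,  0.35977125],
       [-0.99985244,  0.01651465, -0.00472807,  0.09359087],
       [ 0.00330204, -0.08533286, -0.99634703,  1.72022278],
       [ 0.        ,  0.        ,  0.        ,  1.        ]])}
0.1
```

View pics/scene0.png

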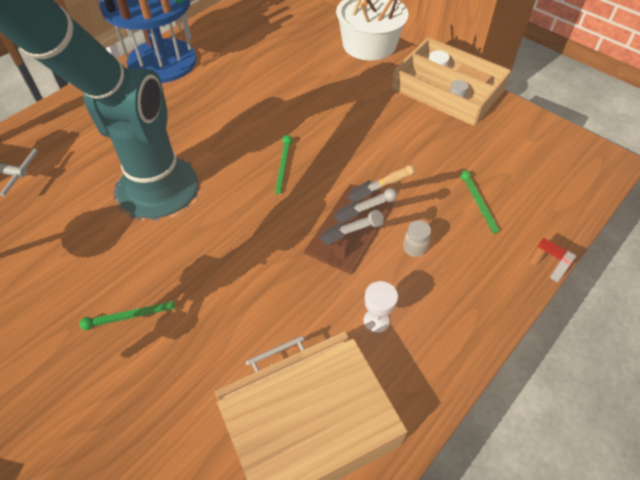

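View pics/top0.png

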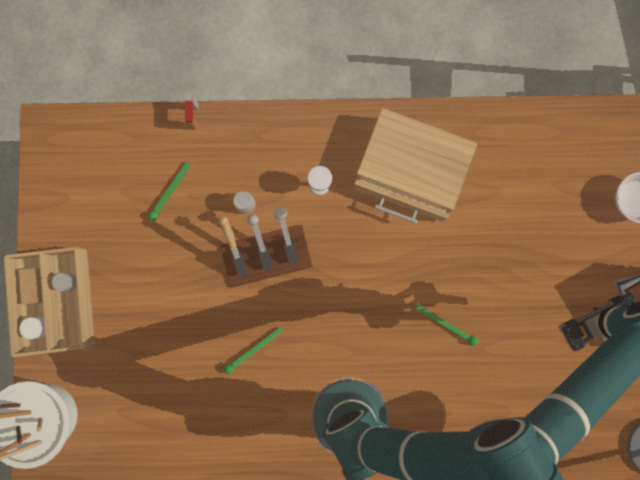

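Run:
```python
from h import *
for l in ['ball_stake','ball','chest_drawer0_handle','chest','rack','goblet','jar','flat_stake','file']:
    for c in ['scene','top']:
        r=find_in(l,c)
        print(l,c,[(np.round(x['position'],4).tolist(),round(x['confidence'],2)) for x in r[:3]])
for l in ['ball_stake','chest_drawer0_handle']:
  for c in ['scene','top']:
    for i,x in enumerate(cut_out(l,c)[:3]):
        np.save(f'm_{l}_{c}_{i}.npy',x['mask']); ys,xs=np.nonzero(x['mask']); print(l,c,i,x['confidence'],xs.min(),xs.max(),ys.min(),ys.max(),len(xs))
```

```text
ball_stake scene [([0.6709, 0.5157, 0.0178], 0.93), ([0.5341, 0.2412, 0.155], 0.89), ([0.1957, 0.2742, 0.0153], 0.66)]
ball_stake top [([0.534, 0.2482, 0.1583], 0.83), ([0.2601, -0.2928, 0.0151], 0.77), ([0.1907, 0.2892, 0.0167], 0.68)]
ball scene [([0.6692, 0.5188, 0.0135], 0.93), ([0.2634, -0.2965, 0.0214], 0.8), ([0.1988, 0.275, 0.0148], 0.75)]
ball top [([0.1907, 0.2884, 0.021], 0.94), ([0.6671, 0.5235, 0.01], 0.77), ([0.5333, 0.2517, 0.1527], 0.61)]
chest_drawer0_handle scene [([0.6129, -0.1643, 0.0773], 0.78)]
chest_drawer0_handle top [([0.6163, -0.1605, 0.0597], 0.97)]
chest scene [([0.7312, -0.1979, 0.0951], 0.63)]
chest top [([0.7128, -0.1912, 0.0939], 0.93)]
rack scene [([0.4859, 0.2057, 0.013], 0.91), ([0.5234, 0.3172, 0.1641], 0.45)]
rack top [([0.4672, 0.2298, 0.013], 0.77), ([0.6749, 0.0766, 0.1149], 0.53)]
goblet scene [([0.6882, 0.0675, 0.1135], 0.79)]
goblet top [([0.6778, 0.0771, 0.1167], 0.56)]
jar scene [([0.6351, 0.2808, 0.0583], 0.86)]
jar top [([0.6223, 0.291, 0.0766], 0.68)]
flat_stake scene [([0.5573, 0.1719, 0.1636], 0.67), ([0.6128, -0.164, 0.0811], 0.58)]
flat_stake top [([0.5557, 0.1772, 0.1675], 0.58)]
file scene [([0.5256, 0.3176, 0.1625], 0.72)]
file top [([0.5244, 0.321, 0.1674], 0.55)]
ball_stake scene 0 0.81 275 291 135 194 397
ball_stake scene 1 0.67 460 498 171 234 573
ball_stake scene 2 0.66 353 396 189 212 431
ball_stake top 0 0.89 148 189 163 220 434
ball_stake top 1 0.78 417 477 306 344 372
ball_stake top 2 0.6 248 264 215 251 216
chest_drawer0_handle scene 0 0.59 214 347 332 400 2131
chest_drawer0_handle top 0 0.69 354 449 177 222 1578
```

The ball stake is in the middle tube: its head is at scene pixel (391,196) and top pixel (254,220). The flat stake is at scene (375,219) and the file handle at scene (405,173). The drawer is slightly open, with its pull at top pixel (396,210). Next I'll measure the exact poses.

Run:
```python
from h import *
from scipy.optimize import least_squares
C={c:np.load(c+'0.npy') for c in ['scene','top']}
# chest top
for c in C:
    P=C[c].reshape(-1,3)
    m=(abs(P[:,2]-.095)<.006)&(P[:,0]>.55)&(P[:,0]<.95)&(P[:,1]<0.02)&(P[:,1]>-.45)
    q=P[m][:,:2].astype(np.float32); n=len(q)
    # keep largest cluster via raster
    r=cv2.minAreaRect(q); print(c,'chest top',n,r, np.median(P[m][:,2]))
    print(np.round(cv2.boxPoints(r),4).tolist())
    m=(abs(P[:,2]-.012)<.004)&(P[:,0]>.38)&(P[:,0]<.6)&(P[:,1]<0.36)&(P[:,1]>.08)
    r=cv2.minAreaRect(P[m][:,:2].astype(np.float32)); print('rack',m.sum(),r); print(np.round(cv2.boxPoints(r),4).tolist())
    # ball
    b=np.array([.538,.245,.16])
    m=(np.linalg.norm(P-b,axis=1)<.09)&(P[:,2]>.09)
    np.save('b_%s.npy'%c,P[m]); print('ballpts',m.sum())
    hb=(abs(P[:,2]-.06)<.012)&(np.linalg.norm(P[:,:2]-[.614,-.162],axis=1)<.075)
    q=P[hb]; print('handle',len(q),q.mean(0)); 
    if len(q)>5:
        print(cv2.minAreaRect(q[:,:2].astype(np.float32)))
for c in C:
    im=cv2.imread(f'pics/{c}0.png')
    cr=im[150:270,310:430] if c=='scene' else im[190:300,200:320]
    cv2.imwrite(f'pics/crop_{c}.png',cv2.resize(cr,None,fx=5,fy=5,interpolation=cv2.INTER_CUBIC))
```

```text
scene chest top 16604 ((0.7373469471931458, -0.20556394755840302), (0.2906135618686676, 0.2070958912372589), 68.07450866699219) 0.09380966140380259
[[0.5870000123977661, -0.30169999599456787], [0.7791000008583069, -0.3790000081062317], [0.8877000212669373, -0.10939999669790268], [0.6955000162124634, -0.032099999487400055]]
rack 1904 ((0.47251707315444946, 0.23369891941547394), (0.1307269036769867, 0.25368812680244446), 13.305624008178711)
[[0.3797000050544739, 0.34209999442100525], [0.43810001015663147, 0.09520000219345093], [0.5652999877929688, 0.12530000507831573], [0.5069000124931335, 0.37220001220703125]]
ballpts 1010
handle 496 [ 0.59500635 -0.1527468   0.06169623]
((0.6039510369300842, -0.15824055671691895), (0.14455661177635193, 0.06052698567509651), 68.19402313232422)
top chest top 6408 ((0.7260915637016296, -0.1981593370437622), (0.2902933657169342, 0.23488613963127136), 68.0545425415039) 0.0947427670044706
[[0.5629000067710876, -0.2888999879360199], [0.7807999849319458, -0.3767000138759613], [0.8892999887466431, -0.10740000009536743], [0.6714000105857849, -0.019600000232458115]]
rack 1672 ((0.4902040958404541, 0.21994256973266602), (0.2777358889579773, 0.21853241324424744), 89.68343353271484)
[[0.38019999861717224, 0.08169999718666077], [0.5986999869346619, 0.08049999922513962], [0.6001999974250793, 0.3582000136375427], [0.3817000091075897, 0.3594000041484833]]
ballpts 634
handle 335 [ 0.59968212 -0.15174554  0.06110134]
((0.6051361560821533, -0.15969125926494598), (0.1475810408592224, 0.06272237002849579), 68.65567016601562)
```

View pics/crop_scene.png

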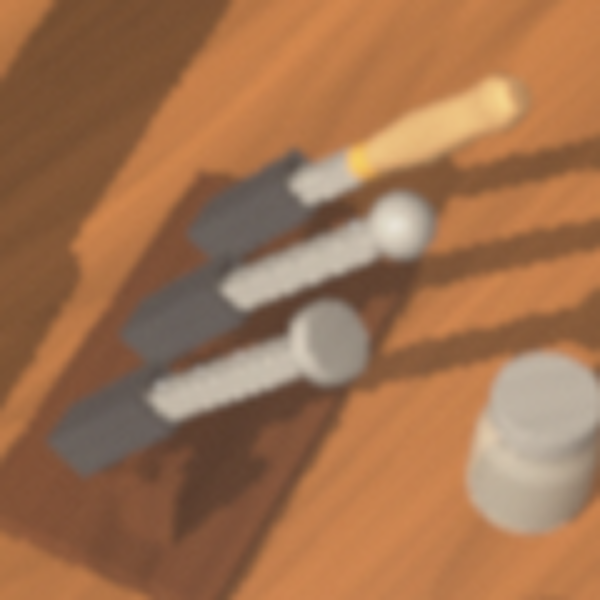

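View pics/crop_top.png

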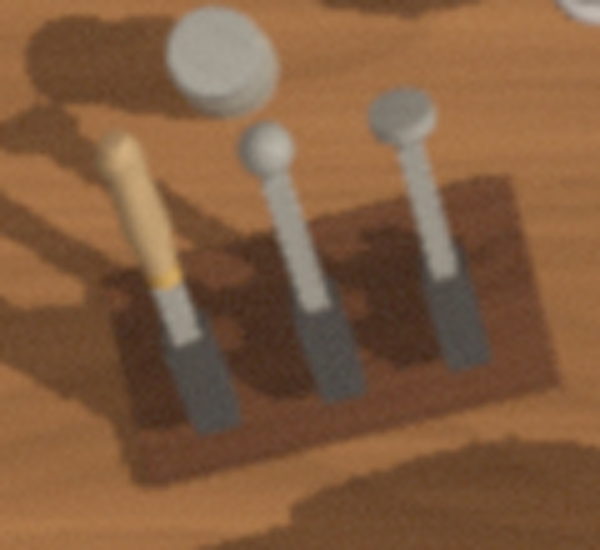

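Run:
```python
from h import *
from scipy.optimize import least_squares
C={c:np.load(c+'0.npy') for c in ['scene','top']}
a=np.radians(-21.9); cx=np.array([np.cos(a),np.sin(a)]); cy=np.array([-cx[1],cx[0]]); o=np.array([.7322,-.2020])
for c in C:
    P=C[c].reshape(-1,3); L=np.c_[(P[:,:2]-o)@cx,(P[:,:2]-o)@cy,P[:,2]]
    m=(L[:,2]>.02)&(L[:,0]>-.25)&(L[:,0]<.13)&(abs(L[:,1])<.17); L=L[m]
    t=L[abs(L[:,2]-.094)<.004]; print(c,'top y',np.percentile(t[:,1],[.5,99.5]),'x',np.percentile(t[:,0],[.5,5,99.5]))
    h=np.histogram(L[:,0][(abs(L[:,1])<.045)],bins=np.arange(-.25,.14,.005)); print([(round(b,3),int(n)) for b,n in zip(h[1],h[0]) if n])
    hb=L[(L[:,0]<-.125)&(abs(L[:,1])<.07)]
    zz=[(round(x,3),round(float(np.median(L[(abs(L[:,0]-x)<.003)&(abs(L[:,1])<.04)][:,2])),4)) for x in np.arange(-.2,-.08,.006) if ((abs(L[:,0]-x)<.003)&(abs(L[:,1])<.04)).sum()>2]; print(zz)
    k=(L[:,2]>.04)&(L[:,0]<-.15); print('bar y ext',np.percentile(L[k][:,1],[1,99]) if k.sum() else None)
# stake
ra=np.radians(13.3); rx=np.array([np.cos(ra),np.sin(ra),0]); ry=np.array([-np.sin(ra),np.cos(ra),0]); ro=np.array([.4725,.2337,0])
P=np.concatenate([C[c].reshape(-1,3) for c in C]); L=np.c_[(P-ro)@rx,(P-ro)@ry,P[:,2]]
for c in C:
    Q=C[c].reshape(-1,3);Lc=np.c_[(Q-ro)@rx,(Q-ro)@ry,Q[:,2]]
    for nm,y0 in [('flat',-.075),('ball',0),('file',.075)]:
        m=(abs(Lc[:,1]-y0)<.03)&(Lc[:,2]>.10)&(abs(Lc[:,0]-.06)<.12); q=Lc[m]
        print(c,nm,m.sum(),[(round(z,3),np.round(np.median(q[abs(q[:,2]-z)<.006],0),4).tolist()) for z in np.arange(.105,.22,.012) if (abs(q[:,2]-z)<.006).sum()>3], q[:,2].max())
# ball sphere fit
for c in C:
    Q=C[c].reshape(-1,3);Lc=np.c_[(Q-ro)@rx,(Q-ro)@ry,Q[:,2]]
    m=(abs(Lc[:,1])<.03)&(Lc[:,2]>.162)&(Lc[:,0]>.05)&(Lc[:,0]<.14); q=Lc[m]
    r=least_squares(lambda x:np.linalg.norm(q-x,axis=1)-.015,q.mean(0)-[0,0,.01],loss='soft_l1',f_scale=.002); print(c,'ball',len(q),r.x,np.sqrt(np.mean(r.fun**2)))
```

```text
scene top y [-0.14489905  0.1416752 ] x [-0.09482948 -0.08458262  0.10834909]
[(np.float64(-0.17), 1), (np.float64(-0.165), 51), (np.float64(-0.16), 113), (np.float64(-0.155), 73), (np.float64(-0.125), 66), (np.float64(-0.12), 108), (np.float64(-0.115), 123), (np.float64(-0.11), 180), (np.float64(-0.105), 9), (np.float64(-0.1), 24), (np.float64(-0.095), 117), (np.float64(-0.09), 104), (np.float64(-0.085), 113), (np.float64(-0.08), 120), (np.float64(-0.075), 121), (np.float64(-0.07), 116), (np.float64(-0.065), 117), (np.float64(-0.06), 122), (np.float64(-0.055), 124), (np.float64(-0.05), 122), (np.float64(-0.045), 120), (np.float64(-0.04), 131), (np.float64(-0.035), 118), (np.float64(-0.03), 130), (np.float64(-0.025), 124), (np.float64(-0.02), 129), (np.float64(-0.015), 123), (np.float64(-0.01), 138), (np.float64(-0.005), 127), (np.float64(0.0), 138), (np.float64(0.005), 133), (np.float64(0.01), 130), (np.float64(0.015), 137), (np.float64(0.02), 133), (np.float64(0.025), 145), (np.float64(0.03), 128), (np.float64(0.035), 149), (np.float64(0.04), 133), (np.float64(0.045), 141), (np.flo
[... 4479 characters left out ...]
t64(0.201), [0.0864, 0.0021, 0.1978])] 0.2004967600596903
top file 322 [(np.float64(0.105), [0.0199, 0.0772, 0.1034]), (np.float64(0.117), [0.0307, 0.0788, 0.118]), (np.float64(0.129), [0.0407, 0.0765, 0.1283]), (np.float64(0.141), [0.0506, 0.0774, 0.1414]), (np.float64(0.153), [0.0606, 0.0767, 0.1544]), (np.float64(0.165), [0.0678, 0.0766, 0.1625]), (np.float64(0.177), [0.0763, 0.0779, 0.1774]), (np.float64(0.189), [0.0878, 0.0754, 0.1899]), (np.float64(0.201), [0.0995, 0.078, 0.2014]), (np.float64(0.213), [0.1021, 0.0811, 0.2077])] 0.21127089414006583
scene ball 155 [0.08833714 0.00107445 0.17640217] 0.002092597623192838
top ball 116 [0.08852044 0.00339851 0.17854922] 0.0034644102918379408
```

```bash
cat > plan.py <<'E'
from h import *
def yaw(Rm): return np.degrees(np.arctan2(Rm[1,1],Rm[0,1]))  # tool y direction
def plan(target,dyaw,n,state=None):
    s=state or robot.get_state(); Rm=R.from_rotvec(s['tool_rot']).as_matrix(); p=np.array(s['position'])
    print('pos',np.round(p,4),'ydir',round(yaw(Rm),2),'zdir',np.round(Rm[:,2],3),'F',np.round(s['contact_force'],1),'open',round(s['opening'],4),'t',round(s['clock'],2),'q',np.round(s['q'],2))
    step=(np.array(target)-p)/n
    rows=[]
    # dyaw = change of world yaw (deg); tool z down => turn sign reversed
    for i in range(n):
        l=Rm.T@step/.025; t=-dyaw/n/10
        rows.append([[round(float(x),2) for x in l],round(t,3)])
        Rm=Rm@R.from_euler('z',-dyaw/n,degrees=True).as_matrix()
    for r in rows: print(r)
E
python3 - <<'E'
from plan import *
s=robot.get_state(); y=yaw(R.from_rotvec(s['tool_rot']).as_matrix()); print(y)
d=(-21.9-y+90)%180-90; print('dyaw',d)
plan([.5847,-.1427,.15],d,24)
E
```

```text
-64.34585699488754
dyaw 42.44585699488755
pos [ 0.2814 -0.5859  0.2256] ydir -64.35 zdir [ 0. -0. -1.] F [-0.3 -0.3  0.4] open 0.0915 t 1.2 q [ 1.08  0.47 -0.01  1.6   0.01  1.07 -0.06]
[[0.78, -0.45, 0.13], np.float64(-0.177)]
[[0.79, -0.42, 0.13], np.float64(-0.177)]
[[0.8, -0.4, 0.13], np.float64(-0.177)]
[[0.81, -0.37, 0.13], np.float64(-0.177)]
[[0.82, -0.35, 0.13], np.float64(-0.177)]
[[0.83, -0.32, 0.13], np.float64(-0.177)]
[[0.84, -0.3, 0.13], np.float64(-0.177)]
[[0.85, -0.27, 0.13], np.float64(-0.177)]
[[0.86, -0.24, 0.13], np.float64(-0.177)]
[[0.87, -0.22, 0.13], np.float64(-0.177)]
[[0.87, -0.19, 0.13], np.float64(-0.177)]
[[0.88, -0.16, 0.13], np.float64(-0.177)]
[[0.88, -0.14, 0.13], np.float64(-0.177)]
[[0.89, -0.11, 0.13], np.float64(-0.177)]
[[0.89, -0.08, 0.13], np.float64(-0.177)]
[[0.89, -0.05, 0.13], np.float64(-0.177)]
[[0.89, -0.03, 0.13], np.float64(-0.177)]
[[0.9, 0.0, 0.13], np.float64(-0.177)]
[[0.89, 0.03, 0.13], np.float64(-0.177)]
[[0.89, 0.06, 0.13], np.float64(-0.177)]
[[0.89, 0.08, 0.13], np.float64(-0.177)]
[[0.89, 0.11, 0.13], np.float64(-0.177)]
[[0.88, 0.14, 0.13], np.float64(-0.177)]
[[0.88, 0.17, 0.13], np.float64(-0.177)]
```

Call:
{"method": "drive_tool", "body": {"motion": [[[0.78,-0.45,0.13],-0.18,0.5],[[0.79,-0.42,0.13],-0.18,0],[[0.8,-0.4,0.13],-0.18,-0.52],[[0.81,-0.37,0.13],-0.18,-0.52],[[0.82,-0.35,0.13],-0.18,-0.52],[[0.83,-0.32,0.13],-0.18,-0.52],[[0.84,-0.3,0.13],-0.18,-0.52],[[0.85,-0.27,0.13],-0.18,-0.52]]}}

```text
clock: 2.2
position: [0.3826, -0.437, 0.1994]
tool_rot: [2.951, 1.079, -0.0]
contact_force: [0.4, 0.5, 0.7]
opening: 0.0218
```

Call:
{"method": "drive_tool", "body": {"motion": [[[0.86,-0.24,0.13],-0.18,-0.52],[[0.87,-0.22,0.13],-0.18,-0.52],[[0.87,-0.19,0.13],-0.18,-0.52],[[0.88,-0.16,0.13],-0.18,-0.52],[[0.88,-0.14,0.13],-0.18,-0.52],[[0.89,-0.11,0.13],-0.18,-0.52],[[0.89,-0.08,0.13],-0.18,-0.52],[[0.89,-0.05,0.13],-0.18,-0.52]]}}

```text
clock: 3.2
position: [0.4827, -0.2889, 0.1734]
tool_rot: [2.792, 1.44, 0.0]
contact_force: [-0.4, -0.2, -0.3]
opening: 0.0224
```

Run:
```python
from plan import *
s=robot.get_state(); y=yaw(R.from_rotvec(s['tool_rot']).as_matrix())
plan([.5847,-.1427,.13],(-21.9-y+90)%180-90,8)
```

```text
pos [ 0.4827 -0.2889  0.1734] ydir -35.43 zdir [ 0. -0. -1.] F [-0.4 -0.2 -0.3] open 0.0224 t 3.2 q [ 0.67  0.4  -0.23  1.86  0.11  0.9  -0.24]
[[0.89, -0.01, 0.22], np.float64(-0.169)]
[[0.89, 0.02, 0.22], np.float64(-0.169)]
[[0.89, 0.04, 0.22], np.float64(-0.169)]
[[0.89, 0.07, 0.22], np.float64(-0.169)]
[[0.89, 0.1, 0.22], np.float64(-0.169)]
[[0.88, 0.12, 0.22], np.float64(-0.169)]
[[0.88, 0.15, 0.22], np.float64(-0.169)]
[[0.87, 0.17, 0.22], np.float64(-0.169)]
```

Call:
{"method": "drive_tool", "body": {"motion": [[[0.89,-0.01,0.22],-0.17,-0.52],[[0.89,0.02,0.22],-0.17,-0.52],[[0.89,0.04,0.22],-0.17,-0.52],[[0.89,0.07,0.22],-0.17,-0.52],[[0.89,0.1,0.22],-0.17,-0.52],[[0.88,0.12,0.22],-0.17,-0.52],[[0.88,0.15,0.22],-0.17,-0.52],[[0.87,0.17,0.22],-0.17,-0.52]]}}

```text
clock: 4.2
position: [0.5848, -0.1428, 0.1292]
tool_rot: [-2.602, -1.761, 0.0]
contact_force: [-0.4, -0.2, -0.5]
opening: 0.022
```

Run:
```python
from plan import *
s=robot.get_state(); y=yaw(R.from_rotvec(s['tool_rot']).as_matrix())
im,d=imaging.get_image('scene'); save('scene1',im)
plan([.5847,-.1427,.049],(-21.9-y+90)%180-90,6)
```

```text
pos [ 0.5861 -0.1392  0.1287] ydir -21.57 zdir [ 0.001  0.002 -1.   ] F [2.8 1.7 0.1] open 0.0221 t 4.25 q [ 0.41  0.53 -0.31  1.78  0.2   0.86 -0.36]
[[-0.03, 0.0, 0.53], np.float64(0.001)]
[[-0.03, 0.0, 0.53], np.float64(0.001)]
[[-0.03, 0.0, 0.53], np.float64(0.001)]
[[-0.03, 0.0, 0.53], np.float64(0.001)]
[[-0.03, 0.0, 0.53], np.float64(0.001)]
[[-0.03, 0.0, 0.53], np.float64(0.001)]
```

View pics/scene1.png

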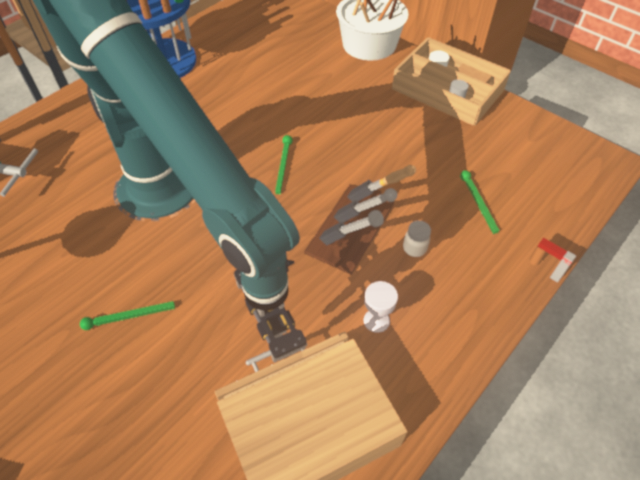

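The gripper is above the pull, around scene pixel (285,345). Descending now.

Call:
{"method": "drive_tool", "body": {"motion": [[[0,0,0.2],0,-0.52],[[0,0,0.5],0,-0.52],[[0,0,0.6],0,-0.52],[[0,0,0.6],0,-0.52],[[0,0,0.6],0,-0.52],[[0,0,0.5],0,-0.52],[[0,0,0.2],0,-0.52],[[0,0,0],0,-1]]}}

```text
clock: 5.25
position: [0.5839, -0.144, 0.0493]
tool_rot: [-2.603, -1.758, 0.0]
contact_force: [-0.1, -0.0, -0.5]
opening: 0.0135
```

Run:
```python
from plan import *
im,d=imaging.get_image('scene'); save('scene2',im[250:450,180:400].repeat(3,0).repeat(3,1))
plan([.5847,-.1427,.049],0,1)
```

```text
pos [ 0.5841 -0.144   0.0497] ydir -21.94 zdir [ 0. -0. -1.] F [-0.6 -0.5 -6. ] open 0.0101 t 5.3 q [ 0.39  0.63 -0.27  1.82  0.24  0.72 -0.4 ]
[[0.06, 0.0, 0.03], 0.0]
```

View pics/scene2.png

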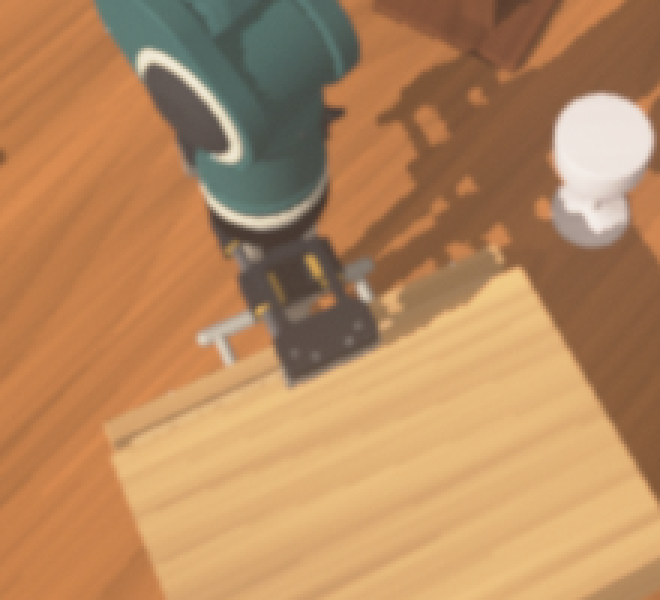

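The fingers have closed on the bar (opening about 10 mm). Now pulling along tool -y.

Call:
{"method": "drive_tool", "body": {"motion": [[[0,0,0],0,-1],[[0,-0.4,0],0,-1],[[0,-0.8,0],0,-1],[[0,-0.8,0],0,-1],[[0,-0.8,0],0,-1],[[0,-0.8,0],0,-1],[[0,-0.8,0],0,-1],[[0,-0.6,0],0,-1]]}}

```text
clock: 6.3
position: [0.4667, -0.097, 0.0496]
tool_rot: [-2.603, -1.758, 0.0]
contact_force: [1.9, 0.4, -7.2]
opening: 0.0095
```

Call:
{"method": "drive_tool", "body": {"motion": [[[0,-0.2,0],0,-1],[[0,-0.1,0],0,-1],[[0,-0.1,0],0,-1],[[0,-0.1,0],0,-1],[[0,0,0],0,-1],[[0,0,0],0,-1],[[0,0,0],0,-1],[[0,0,0],0,-1]]}}

```text
clock: 7.3
position: [0.4575, -0.0932, 0.0497]
tool_rot: [2.603, 1.757, 0.002]
contact_force: [5.3, -2.2, -9.8]
opening: 0.0101
```

Run:
```python
from plan import *
a=np.radians(-21.9); cx=np.array([np.cos(a),np.sin(a)])
s=robot.get_state(); print((s['position'][:2]-[.5841,-.144])@cx, s['contact_force'])
im,d=imaging.get_image('top'); save('top3',im[100:300,300:520].repeat(3,0).repeat(3,1))
plan([.5841-.135*.928,-.144+.135*.373,.049],0,1)
```

```text
-0.13642605127893123 [ 5.29749703 -2.18395341 -9.79616608]
pos [ 0.4575 -0.0932  0.0497] ydir -21.97 zdir [ 0.002 -0.    -1.   ] F [  4.6  -2.3 -10.5] open 0.0097 t 7.35 q [ 0.37  0.47 -0.29  2.15  0.24  0.55 -0.48]
[[0.0, 0.06, 0.03], 0.0]
```

View pics/top3.png

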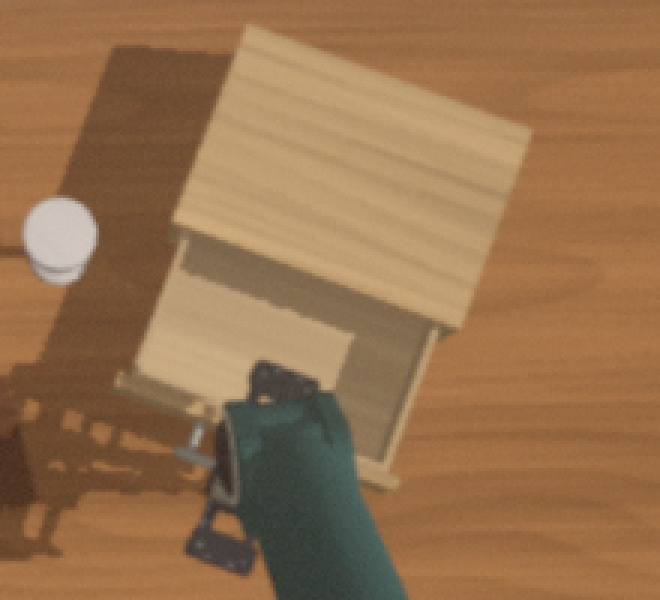

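Call:
{"method": "drive_tool", "body": {"motion": [[[0,-0.1,0],0,-1],[[0,-0.05,0],0,-1],[[0,-0.05,0],0,-1],[[0,0,0],0,-1],[[0,0,0],0,-1],[[0,0,0],0,-0.75],[[0,0,0],0,-0.6],[[0,0,0],0,-0.52]]}}

```text
clock: 8.35
position: [0.4524, -0.0909, 0.0502]
tool_rot: [2.603, 1.757, 0.001]
contact_force: [1.9, -1.4, 1.6]
opening: 0.0219
```

Run:
```python
from plan import *
a=np.radians(-21.9); cx=np.array([np.cos(a),np.sin(a)])
s=robot.get_state(); print((s['position'][:2]-[.5841,-.144])@cx, s['contact_force'],s['opening'])
```

```text
-0.14199382235287147 [ 1.90965359 -1.38674126  1.59806812] 0.021858050935313168
```

Call:
{"method": "drive_tool", "body": {"motion": [[[0,0.12,0],0,-0.52],[[0,0,-0.3],0,-0.52],[[0,0,-0.7],0,-0.52],[[0,0,-1],0,-0.4],[[0,0,-1],0,-0.3],[[0,0,-1],0,-0.13],[[0,0,-1],0,-0.13],[[0,0,-1],0,-0.13]]}}

```text
clock: 9.35
position: [0.4538, -0.0915, 0.2006]
tool_rot: [-2.603, -1.758, 0.001]
contact_force: [1.0, 0.4, 1.0]
opening: 0.0398
```

Run:
```python
from plan import *
plan([.5328,.248,.265],-76.7+21.97,15)
```

```text
pos [ 0.4538 -0.0915  0.2006] ydir -21.92 zdir [-0.001  0.    -1.   ] F [1.  0.4 1. ] open 0.0398 t 9.35 q [ 0.46  0.21 -0.37  2.05  0.1   0.9  -0.35]
[[0.92, -0.14, -0.17], 0.365]
[[0.91, -0.2, -0.17], 0.365]
[[0.89, -0.26, -0.17], 0.365]
[[0.87, -0.31, -0.17], 0.365]
[[0.85, -0.37, -0.17], 0.365]
[[0.83, -0.42, -0.17], 0.365]
[[0.8, -0.47, -0.17], 0.365]
[[0.77, -0.52, -0.17], 0.365]
[[0.73, -0.57, -0.17], 0.365]
[[0.69, -0.62, -0.17], 0.365]
[[0.65, -0.66, -0.17], 0.365]
[[0.61, -0.7, -0.17], 0.365]
[[0.56, -0.74, -0.17], 0.365]
[[0.52, -0.77, -0.17], 0.365]
[[0.47, -0.8, -0.17], 0.365]
```

Call:
{"method": "drive_tool", "body": {"motion": [[[0.92,-0.14,-0.17],0.36,-0.13],[[0.91,-0.2,-0.17],0.36,-0.13],[[0.89,-0.26,-0.17],0.36,-0.13],[[0.87,-0.31,-0.17],0.36,-0.13],[[0.85,-0.37,-0.17],0.36,-0.13],[[0.83,-0.42,-0.17],0.36,-0.13],[[0.8,-0.47,-0.17],0.36,-0.13],[[0.77,-0.52,-0.17],0.36,-0.13]]}}

```text
clock: 10.35
position: [0.4958, 0.0898, 0.2339]
tool_rot: [-2.96, -1.053, 0.002]
contact_force: [0.3, -0.6, 0.1]
opening: 0.0401
```

Run:
```python
from plan import *
im,d=imaging.get_image('scene'); save('scene4',im); P=cloud('scene',d).reshape(-1,3)
a=np.radians(-21.9); cx=np.array([np.cos(a),np.sin(a)]); cy=np.array([-cx[1],cx[0]]); o=np.array([.7322,-.2020])
L=np.c_[(P[:,:2]-o)@cx,(P[:,:2]-o)@cy,P[:,2]]; L=L[(abs(L[:,1])<.04)&(L[:,0]<-.05)&(L[:,0]>-.33)&(L[:,2]>.015)&(L[:,2]<.1)]
print([(round(float(x),3),round(float(np.median(L[abs(L[:,0]-x)<.003][:,2])),4)) for x in np.arange(-.32,-.09,.006) if (abs(L[:,0]-x)<.003).sum()>2])
k=L[(L[:,0]<-.275)&(L[:,2]>.045)]; print('bar x',np.percentile(k[:,0],[2,50,98]))
s=robot.get_state(); y=yaw(R.from_rotvec(s['tool_rot']).as_matrix())
plan([.5328,.248,.265],-76.7-y,7)
```

```text
[(-0.302, 0.0582), (-0.296, 0.0606), (-0.29, 0.0589), (-0.26, 0.0807), (-0.254, 0.0815), (-0.248, 0.0792), (-0.242, 0.0541), (-0.236, 0.029), (-0.23, 0.0211), (-0.224, 0.0204), (-0.218, 0.0209), (-0.212, 0.0207), (-0.206, 0.0209), (-0.2, 0.0208), (-0.194, 0.0206), (-0.188, 0.0208), (-0.182, 0.0208), (-0.176, 0.0208), (-0.17, 0.0211), (-0.164, 0.0205), (-0.158, 0.0204), (-0.152, 0.0206), (-0.146, 0.0213), (-0.14, 0.0213), (-0.134, 0.0212), (-0.128, 0.0207), (-0.122, 0.0232), (-0.098, 0.0925), (-0.092, 0.0937)]
bar x [-0.29942453 -0.29268682 -0.28903629]
pos [0.4966 0.0933 0.2346] ydir -50.73 zdir [ 0.001  0.002 -1.   ] F [1.2 1.7 0.7] open 0.0397 t 10.4 q [ 0.11  0.25 -0.41  1.92  0.12  0.99 -1.24]
[[0.72, -0.55, -0.17], np.float64(0.371)]
[[0.68, -0.6, -0.17], np.float64(0.371)]
[[0.64, -0.64, -0.17], np.float64(0.371)]
[[0.6, -0.68, -0.17], np.float64(0.371)]
[[0.55, -0.72, -0.17], np.float64(0.371)]
[[0.51, -0.75, -0.17], np.float64(0.371)]
[[0.46, -0.78, -0.17], np.float64(0.371)]
```

View pics/scene4.png

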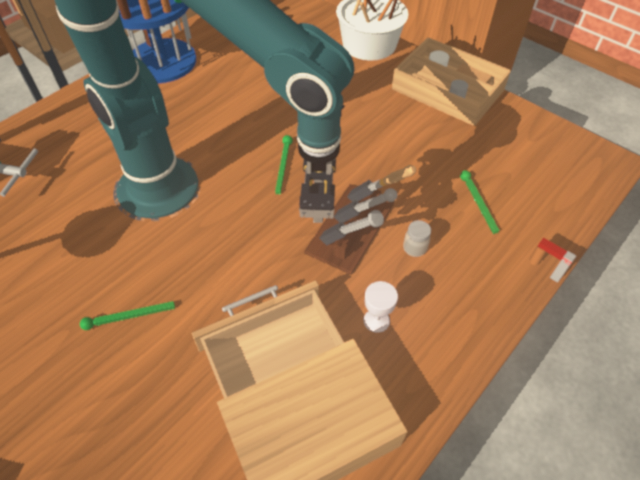

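The drawer is fully open: its bar has moved to scene (250,299), -0.293 m in the chest frame, where -0.295 is expected at the stop. Going on to the stake.

Call:
{"method": "drive_tool", "body": {"motion": [[[0.72,-0.55,-0.17],0.37,-0.13],[[0.68,-0.6,-0.17],0.37,-0.13],[[0.64,-0.64,-0.17],0.37,-0.13],[[0.6,-0.68,-0.17],0.37,-0.13],[[0.55,-0.72,-0.17],0.37,-0.13],[[0.51,-0.75,-0.17],0.37,-0.13],[[0.46,-0.78,-0.17],0.37,-0.13],[[0,0,0],0,-0.13]]}}

```text
clock: 11.4
position: [0.5322, 0.2444, 0.2634]
tool_rot: [-3.119, -0.372, 0.001]
contact_force: [-0.2, -0.5, 0.5]
opening: 0.0401
```

Run:
```python
from plan import *
s=robot.get_state(); y=yaw(R.from_rotvec(s['tool_rot']).as_matrix())
plan([.5328,.248,.146],-76.7-y,7)
```

```text
pos [0.5322 0.2444 0.2634] ydir -76.41 zdir [-0.001  0.    -1.   ] F [-0.2 -0.5  0.5] open 0.0401 t 11.4 q [-0.18  0.36 -0.38  1.71  0.15  1.11 -1.95]
[[0.01, -0.02, 0.67], np.float64(0.004)]
[[0.01, -0.02, 0.67], np.float64(0.004)]
[[0.01, -0.02, 0.67], np.float64(0.004)]
[[0.01, -0.02, 0.67], np.float64(0.004)]
[[0.01, -0.02, 0.67], np.float64(0.004)]
[[0.01, -0.02, 0.67], np.float64(0.004)]
[[0.01, -0.02, 0.67], np.float64(0.004)]
```

Call:
{"method": "drive_tool", "body": {"motion": [[[0.05,-0.14,0.3],0.03,-0.13],[[0,0,0.7],0,-0.13],[[0,0,0.8],0,-0.13],[[0,0,0.8],0,-0.13],[[0,0,0.8],0,-0.13],[[0,0,0.7],0,-0.13],[[0,0,0.4],0,-0.13],[[0,0,0.15],0,-0.13]]}}

```text
clock: 12.4
position: [0.533, 0.2467, 0.1463]
tool_rot: [3.121, 0.357, -0.001]
contact_force: [0.1, 0.4, 0.5]
opening: 0.04
```

Run:
```python
from plan import *
for c,(r,q) in {'scene':(130,300),'top':(170,190)}.items():
    im,d=imaging.get_image(c); save(c+'5',cv2.resize(im[r:r+130,q:q+150],None,fx=5,fy=4.5,interpolation=cv2.INTER_CUBIC))
plan([.5328,.248,.146],0,1)
```

```text
pos [0.5333 0.247  0.147 ] ydir -76.94 zdir [-0. -0. -1.] F [ 0.8 -0.   0.4] open 0.04 t 12.5 q [-0.22  0.49 -0.35  1.81  0.21  0.88 -2.01]
[[-0.01, -0.04, 0.04], 0.0]
```

View pics/scene5.png

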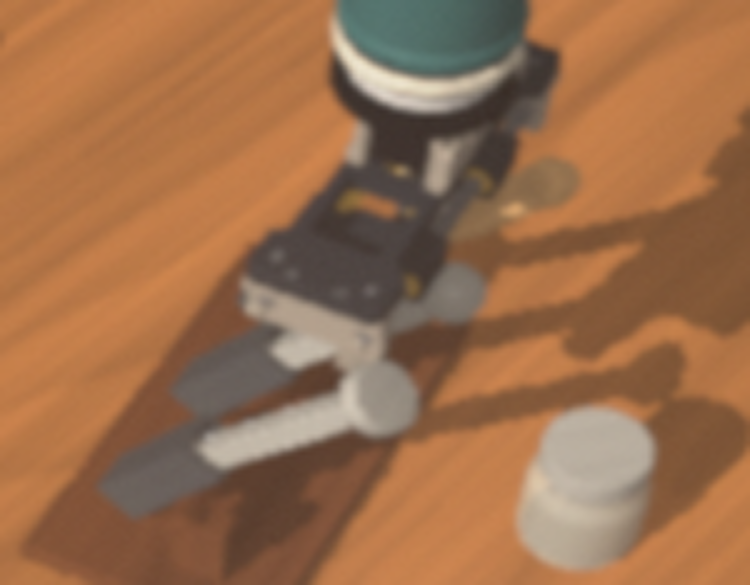

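View pics/top5.png

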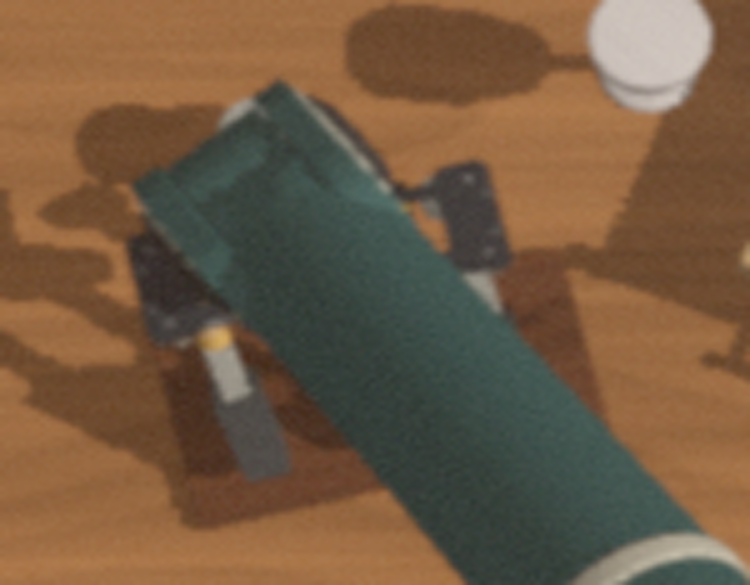

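The fingers straddle the ball stake's bar below the ball (ball at crop pixel (460,290)), and the neighbours are clear. Closing.

Call:
{"method": "drive_tool", "body": {"motion": [[[0,0,0],0,-0.6],[[0,0,0],0,-1],[[0,0,0],0,-1],[[0,0,0],0,-1],[[0.13,0,-0.15],0,-1],[[0.25,0,-0.31],0,-1],[[0.32,0,-0.39],0,-1],[[0.32,0,-0.39],0,-1]]}}

```text
clock: 13.5
position: [0.5587, 0.2528, 0.1787]
tool_rot: [3.121, 0.357, -0.0]
contact_force: [-1.7, 1.9, -4.8]
opening: 0.0136
```

Run:
```python
from plan import *
im,d=imaging.get_image('scene'); save('scene6',cv2.resize(im[130:260,300:450],None,fx=5,fy=4.5,interpolation=cv2.INTER_CUBIC))
plan([.5328,.248,.146],0,1)
```

```text
pos [0.5605 0.2532 0.1802] ydir -76.99 zdir [ 0.003  0.001 -1.   ] F [-1.2  2.5 -2. ] open 0.0138 t 13.55 q [-0.21  0.49 -0.36  1.72  0.2   0.97 -1.99]
[[-1.13, -0.04, 1.37], 0.0]
```

View pics/scene6.png

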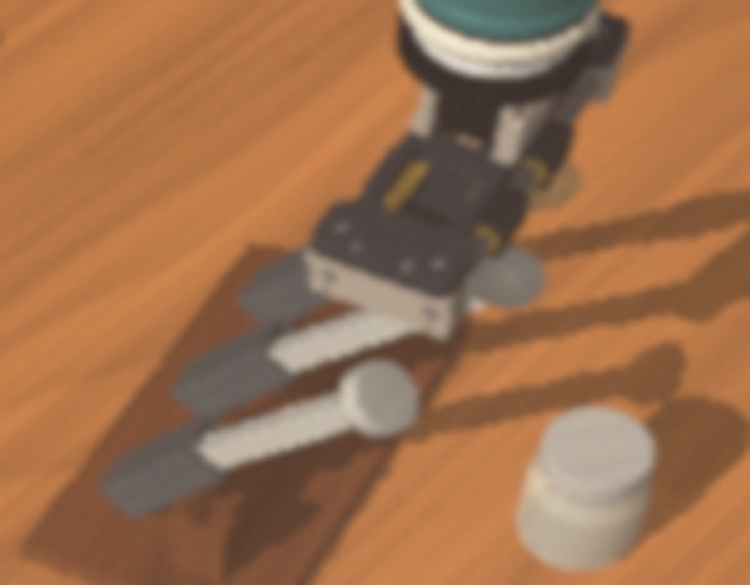

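The stake is sliding out with the gripper. I'll finish drawing it along its axis, then lift.

Call:
{"method": "drive_tool", "body": {"motion": [[[0.32,0,-0.39],0,-1],[[0.32,0,-0.39],0,-1],[[0.32,0,-0.39],0,-1],[[0.32,0,-0.39],0,-1],[[0.3,0,-0.5],0,-1],[[0.2,0,-0.9],0,-1],[[0.1,0,-0.9],0,-1],[[0,0,-0.9],0,-1]]}}

```text
clock: 14.55
position: [0.6045, 0.2629, 0.2983]
tool_rot: [3.121, 0.357, 0.001]
contact_force: [-1.3, 0.3, -4.1]
opening: 0.0138
```

Run:
```python
from plan import *
im,d=imaging.get_image('scene'); save('scene7',im)
plan([.60,.10,.34],54.9,9)
```

```text
pos [0.6057 0.2638 0.302 ] ydir -76.97 zdir [ 0.006  0.002 -1.   ] F [ 1.4  0.7 -1. ] open 0.0137 t 14.6 q [-0.21  0.45 -0.36  1.47  0.17  1.24 -1.93]
[[-0.19, 0.7, -0.17], -0.61]
[[-0.26, 0.68, -0.17], -0.61]
[[-0.33, 0.65, -0.17], -0.61]
[[-0.4, 0.61, -0.17], -0.61]
[[-0.46, 0.56, -0.17], -0.61]
[[-0.52, 0.51, -0.17], -0.61]
[[-0.57, 0.45, -0.17], -0.61]
[[-0.62, 0.39, -0.17], -0.61]
[[-0.65, 0.32, -0.17], -0.61]
```

View pics/scene7.png

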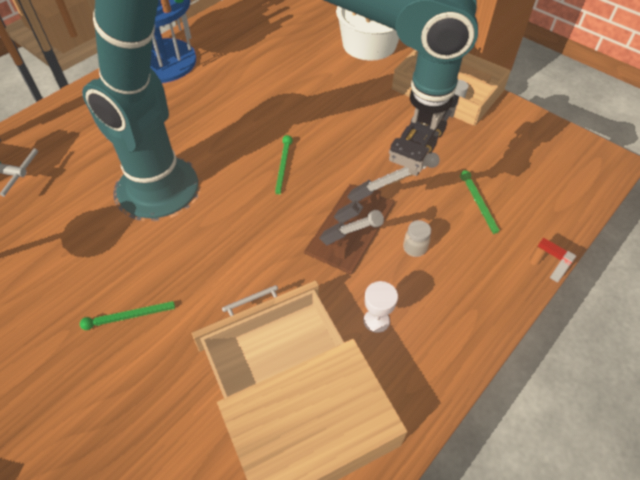

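The stake is out (foot at scene (350,200)) and the other tools are still in their tubes. I'll lift a bit more, then carry it over.

Call:
{"method": "drive_tool", "body": {"motion": [[[0,0,-0.8],0,-1],[[0,0.3,-0.8],-0.2,-1],[[-0.2,0.6,0],-0.5,-1],[[-0.26,0.7,0],-0.6,-1],[[-0.33,0.7,0],-0.6,-1],[[-0.4,0.66,0],-0.6,-1],[[-0.46,0.6,0],-0.6,-1],[[-0.5,0.55,0],-0.6,-1]]}}

```text
clock: 15.6
position: [0.606, 0.1444, 0.3371]
tool_rot: [2.844, 1.333, -0.0]
contact_force: [-0.5, -0.4, -4.2]
opening: 0.0138
```

Run:
```python
from plan import *
s=robot.get_state(); y=yaw(R.from_rotvec(s['tool_rot']).as_matrix())
plan([.56,-.10,.33],-21.9-y,8)
```

```text
pos [0.606  0.1444 0.3371] ydir -39.76 zdir [ 0.    -0.001 -1.   ] F [-0.5 -0.4 -4.2] open 0.0138 t 15.6 q [ 0.05  0.38 -0.46  1.52  0.17  1.29 -1.12]
[[-1.09, 0.6, 0.04], np.float64(-0.223)]
[[-1.11, 0.56, 0.04], np.float64(-0.223)]
[[-1.13, 0.52, 0.04], np.float64(-0.223)]
[[-1.15, 0.47, 0.04], np.float64(-0.223)]
[[-1.17, 0.43, 0.04], np.float64(-0.223)]
[[-1.18, 0.38, 0.04], np.float64(-0.223)]
[[-1.2, 0.34, 0.04], np.float64(-0.223)]
[[-1.21, 0.29, 0.04], np.float64(-0.223)]
```

Run:
```python
from plan import *
s=robot.get_state(); y=yaw(R.from_rotvec(s['tool_rot']).as_matrix())
plan([.5577,-.140,.26],-21.9-y,14)
```

```text
pos [0.606  0.1444 0.3371] ydir -39.76 zdir [ 0.    -0.001 -1.   ] F [-0.5 -0.4 -4.2] open 0.0138 t 15.6 q [ 0.05  0.38 -0.46  1.52  0.17  1.29 -1.12]
[[-0.71, 0.41, 0.22], np.float64(-0.128)]
[[-0.72, 0.4, 0.22], np.float64(-0.128)]
[[-0.73, 0.38, 0.22], np.float64(-0.128)]
[[-0.74, 0.37, 0.22], np.float64(-0.128)]
[[-0.75, 0.35, 0.22], np.float64(-0.128)]
[[-0.75, 0.33, 0.22], np.float64(-0.128)]
[[-0.76, 0.31, 0.22], np.float64(-0.128)]
[[-0.77, 0.3, 0.22], np.float64(-0.128)]
[[-0.77, 0.28, 0.22], np.float64(-0.128)]
[[-0.78, 0.26, 0.22], np.float64(-0.128)]
[[-0.79, 0.25, 0.22], np.float64(-0.128)]
[[-0.79, 0.23, 0.22], np.float64(-0.128)]
[[-0.8, 0.21, 0.22], np.float64(-0.128)]
[[-0.8, 0.19, 0.22], np.float64(-0.128)]
```

Call:
{"method": "drive_tool", "body": {"motion": [[[-0.71,0.41,0.1],-0.13,-1],[[-0.72,0.4,0.1],-0.13,-1],[[-0.73,0.38,0.1],-0.13,-1],[[-0.74,0.37,0.2],-0.13,-1],[[-0.75,0.35,0.2],-0.13,-1],[[-0.75,0.33,0.2],-0.13,-1],[[-0.76,0.31,0.2],-0.13,-1],[[-0.77,0.3,0.2],-0.13,-1]]}}

```text
clock: 16.6
position: [0.578, -0.0178, 0.3045]
tool_rot: [2.713, 1.582, -0.0]
contact_force: [0.3, -0.4, -4.1]
opening: 0.0136
```

Call:
{"method": "drive_tool", "body": {"motion": [[[-0.77,0.28,0.3],-0.13,-1],[[-0.78,0.26,0.3],-0.13,-1],[[-0.79,0.25,0.3],-0.13,-1],[[-0.79,0.23,0.3],-0.13,-1],[[-0.8,0.21,0.3],-0.13,-1],[[-0.6,0.19,0.3],-0.13,-1],[[-0.2,0,0.1],0,-1],[[0,0,0],0,-1]]}}

```text
clock: 17.6
position: [0.5575, -0.1386, 0.2571]
tool_rot: [-2.601, -1.762, 0.0]
contact_force: [0.2, 1.0, -3.6]
opening: 0.0132
```

Run:
```python
from plan import *
s=robot.get_state(); y=yaw(R.from_rotvec(s['tool_rot']).as_matrix())
im,d=imaging.get_image('scene'); save('scene8',im); P=cloud('scene',d)
np.save('s8.npy',P)
im,d=imaging.get_image('top'); save('top8',im); np.save('t8.npy',cloud('top',d))
plan([.5577,-.140,.16],-21.9-y,6)
```

```text
pos [ 0.5579 -0.1378  0.2575] ydir -21.69 zdir [ 0.001  0.    -1.   ] F [-0.1  0.1 -4. ] open 0.0135 t 17.7 q [ 0.51  0.35 -0.41  1.74  0.15  1.09 -0.33]
[[-0.01, 0.0, 0.65], np.float64(0.002)]
[[-0.01, 0.0, 0.65], np.float64(0.002)]
[[-0.01, 0.0, 0.65], np.float64(0.002)]
[[-0.01, 0.0, 0.65], np.float64(0.002)]
[[-0.01, 0.0, 0.65], np.float64(0.002)]
[[-0.01, 0.0, 0.65], np.float64(0.002)]
```

View pics/scene8.png

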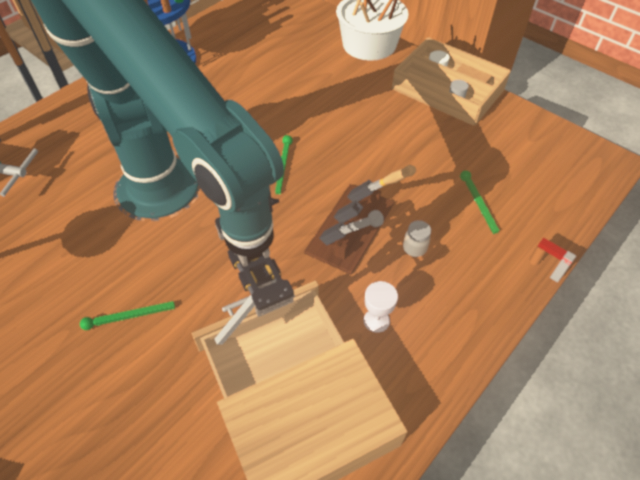

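View pics/top8.png

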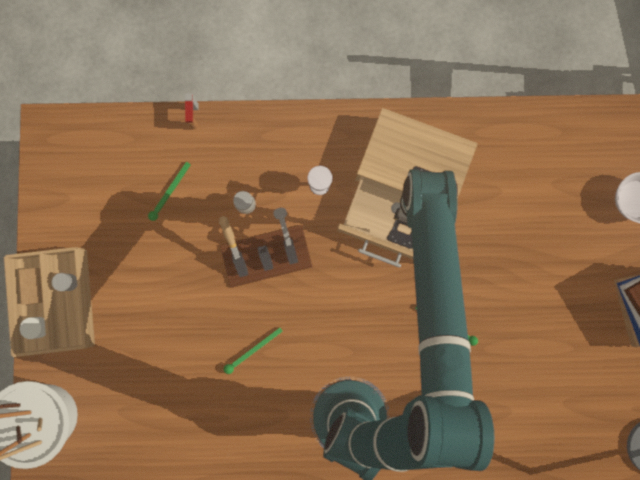

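Run:
```python
from h import *
P=np.load('s8.npy').reshape(480,640,3)
a=np.radians(-21.9); cx=np.array([np.cos(a),np.sin(a)]); cy=np.array([-cx[1],cx[0]]); o=np.array([.7322,-.2020])
q=P[295:350,205:262].reshape(-1,3)
L=np.c_[(q[:,:2]-o)@cx,(q[:,:2]-o)@cy,q[:,2]]; L=L[(L[:,2]>.1)&(L[:,2]<.24)]
print(len(L))
for z in np.arange(.12,.25,.01):
    k=L[abs(L[:,2]-z)<.005]
    if len(k): print(round(z,3),len(k),np.round(np.median(k,0),4))
print('lowest',np.percentile(L[:,2],[0,1,3]), 'ymin',np.percentile(L[:,1],[0,1]))
```

```text
535
0.14 11 [-0.1801 -0.0997  0.1417]
0.15 51 [-0.1807 -0.1009  0.1502]
0.16 54 [-0.1815 -0.093   0.1605]
0.17 54 [-0.1827 -0.0843  0.1705]
0.18 57 [-0.1812 -0.0758  0.1803]
0.19 54 [-0.1811 -0.0679  0.1901]
0.2 55 [-0.1805 -0.0595  0.2002]
0.21 59 [-0.1811 -0.0508  0.2104]
0.22 57 [-0.1808 -0.0427  0.2201]
0.23 59 [-0.182 -0.035  0.23 ]
0.24 24 [-0.1845 -0.0298  0.2377]
lowest [0.13677339 0.1417554  0.14600698] ymin [-0.1074364 -0.106049 ]
```

Call:
{"method": "drive_tool", "body": {"motion": [[[0,0,0.3],0,-1],[[0,0,0.7],0,-1],[[0,0,0.8],0,-1],[[0,0,0.8],0,-1],[[0,0,0.8],0,-1],[[0,0,0.6],0,-1],[[0,0,0.3],0,-1],[[0,0,0.1],0,-1]]}}

```text
clock: 18.7
position: [0.5575, -0.1386, 0.1466]
tool_rot: [-2.6, -1.763, 0.0]
contact_force: [-0.2, -0.1, -3.2]
opening: 0.0133
```

Call:
{"method": "drive_tool", "body": {"motion": [[[0,0,0.05],0,-1],[[0,0,0.05],0,-1],[[0,0,0.05],0,-1],[[0,0,0.04],0,-1],[[0,0,0.04],0,-1],[[0,0,0],0,-1],[[0,0,0],0,-1],[[0,0,0],0,-1]]}}

```text
clock: 19.7
position: [0.5578, -0.1386, 0.1415]
tool_rot: [2.6, 1.763, 0.001]
contact_force: [0.6, 1.2, -2.0]
opening: 0.0135
```

Run:
```python
from plan import *
s=robot.get_state(); y=yaw(R.from_rotvec(s['tool_rot']).as_matrix())
im,d=imaging.get_image('scene'); save('scene9',im[250:450,170:400].repeat(3,0).repeat(3,1)); P=cloud('scene',d)
a=np.radians(-21.9); cx=np.array([np.cos(a),np.sin(a)]); cy=np.array([-cx[1],cx[0]]); o=np.array([.7322,-.2020])
print('tcp chest',(s['position'][:2]-o)@cx,(s['position'][:2]-o)@cy)
plan([.5577,-.140,.14],-21.9-y,1)
n=14; th=np.radians(np.linspace(39.7,87.6,n+1)); Y=148*np.sin(th)-7*np.cos(th); Z=148*np.cos(th)+7*np.sin(th)
for i in range(n): print(round((Y[i+1]-Y[i])/25,2),round(-(Z[i+1]-Z[i])/25,2))
```

```text
tcp chest -0.18547284873088946 -0.006248255613929592
pos [ 0.5578 -0.1386  0.1415] ydir -21.74 zdir [ 0. -0. -1.] F [-0.3  1.  -1.5] open 0.0137 t 19.75 q [ 0.48  0.48 -0.37  1.84  0.22  0.86 -0.38]
[[-0.05, 0.02, 0.06], np.float64(0.016)]
0.28 0.22
0.26 0.24
0.25 0.25
0.23 0.27
0.22 0.28
0.2 0.29
0.18 0.3
0.16 0.31
0.14 0.32
0.12 0.33
0.1 0.34
0.08 0.34
0.06 0.35
0.04 0.35
```

View pics/scene9.png

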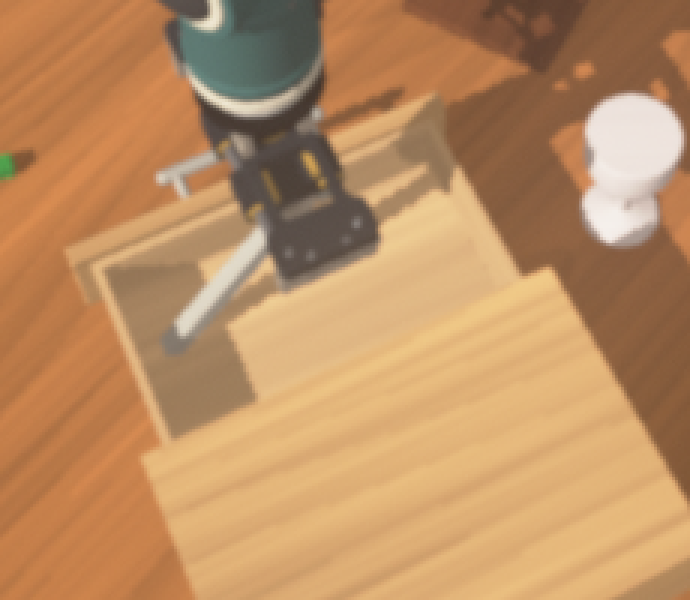

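Wrist force dropped from -4 to about -1.5 N, so the foot is resting on the floor. Starting the tilt about the foot.

Call:
{"method": "drive_tool", "body": {"motion": [[[0.14,0,0.15],0,-1],[[0.14,0,0.14],0,-1],[[0.25,0,0.25],0,-1],[[0.25,0,0.25],0,-1],[[0.23,0,0.27],0,-1],[[0.22,0,0.28],0,-1],[[0.1,0,0.14],0,-1],[[0,0,0],0,-1]]}}

```text
clock: 20.75
position: [0.5696, -0.1081, 0.1037]
tool_rot: [-2.6, -1.763, 0.002]
contact_force: [0.2, 2.8, 0.2]
opening: 0.0138
```

```bash
cat > chk.py <<'E'
from plan import *
import sys
n=sys.argv[1]
s=robot.get_state()
im,d=imaging.get_image('scene'); save('scene'+n,im[250:450,170:400].repeat(3,0).repeat(3,1)); P=cloud('scene',d); np.save('s%s.npy'%n,P)
a=np.radians(-21.9); cx=np.array([np.cos(a),np.sin(a)]); cy=np.array([-cx[1],cx[0]]); o=np.array([.7322,-.2020])
print('tcp chest',(s['position'][:2]-o)@cx,(s['position'][:2]-o)@cy)
plan(s['position'],0,1)
L=np.stack([(P[...,:2]-o)@cx,(P[...,:2]-o)@cy,P[...,2]],-1).reshape(-1,3)
L=L[(L[:,0]>-.205)&(L[:,0]<-.165)&(abs(L[:,1])<.117)&(L[:,2]>.026)&(L[:,2]<.15)]
for y in np.arange(-.115,.12,.01):
    k=L[abs(L[:,1]-y)<.005]
    if len(k)>3: print(round(y,3),len(k),np.round(np.median(k,0),3),round(np.percentile(k[:,2],90),4))
E
python3 chk.py 10
```

```text
tcp chest -0.18592769599716874 0.02645096200588852
pos [ 0.5694 -0.1085  0.1038] ydir -21.77 zdir [-0.001 -0.001 -1.   ] F [1.5 1.3 0.6] open 0.0136 t 20.8 q [ 0.41  0.54 -0.36  1.85  0.25  0.8  -0.46]
[[0.02, 0.0, 0.01], 0.0]
-0.105 23 [-0.183 -0.103  0.034] 0.0381
-0.095 44 [-0.182 -0.095  0.039] 0.0419
-0.085 44 [-0.182 -0.085  0.044] 0.0478
-0.075 47 [-0.181 -0.075  0.05 ] 0.0539
-0.065 48 [-0.181 -0.065  0.055] 0.0592
-0.055 49 [-0.182 -0.055  0.062] 0.065
-0.045 46 [-0.182 -0.045  0.068] 0.0715
-0.035 46 [-0.182 -0.035  0.072] 0.077
-0.025 51 [-0.182 -0.025  0.079] 0.0826
-0.015 48 [-0.181 -0.014  0.086] 0.0889
-0.005 48 [-0.183 -0.005  0.091] 0.0951
0.005 47 [-0.182  0.005  0.096] 0.1004
0.015 6 [-0.181  0.011  0.096] 0.1026
0.045 8 [-0.178  0.044  0.111] 0.118
0.055 12 [-0.174  0.053  0.125] 0.1296
0.065 8 [-0.175  0.069  0.13 ] 0.1315
0.075 14 [-0.182  0.072  0.129] 0.1321
```

View pics/scene10.png

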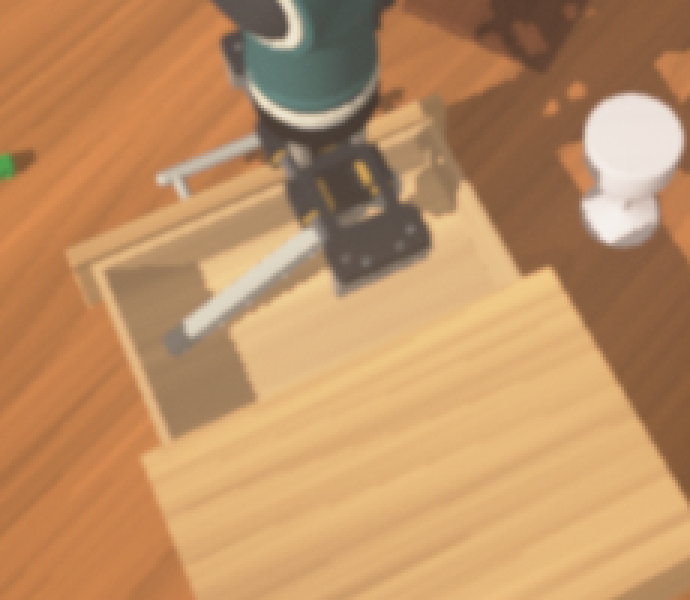

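The stake is pivoting in the grip as planned: it's about 30° above horizontal and the foot hasn't moved (crop pixel (180,340)). Continuing.

Call:
{"method": "drive_tool", "body": {"motion": [[[0.09,0,0.15],0,-1],[[0.18,0,0.3],0,-1],[[0.15,0,0.32],0,-1],[[0.13,0,0.33],0,-1],[[0.11,0,0.34],0,-1],[[0.09,0,0.34],0,-1],[[0.05,0,0.2],0,-1],[[0,0,0],0,-1]]}}

```text
clock: 21.8
position: [0.5772, -0.089, 0.0544]
tool_rot: [-2.6, -1.763, 0.0]
contact_force: [0.5, 1.3, -0.8]
opening: 0.0138
```

```bash
python3 chk.py 11
```

```text
tcp chest -0.18601731457588805 0.047052425482849984
pos [ 0.5772 -0.0891  0.0546] ydir -21.75 zdir [-0.  0. -1.] F [ 0.9  1.3 -2.4] open 0.0137 t 21.85 q [ 0.35  0.61 -0.33  1.86  0.29  0.71 -0.53]
[[0.0, -0.0, 0.01], 0.0]
-0.105 7 [-0.185 -0.101  0.034] 0.0361
-0.095 39 [-0.182 -0.095  0.036] 0.0376
-0.085 43 [-0.182 -0.085  0.037] 0.0393
-0.075 41 [-0.183 -0.075  0.038] 0.0414
-0.065 43 [-0.182 -0.065  0.04 ] 0.0429
-0.055 43 [-0.183 -0.055  0.042] 0.0438
-0.045 43 [-0.183 -0.045  0.043] 0.046
-0.035 43 [-0.182 -0.035  0.045] 0.0477
-0.025 40 [-0.183 -0.025  0.047] 0.0498
-0.015 44 [-0.183 -0.016  0.048] 0.0514
-0.005 45 [-0.182 -0.005  0.05 ] 0.0524
0.005 39 [-0.184  0.005  0.052] 0.0551
0.015 75 [-0.185  0.015  0.056] 0.1473
0.025 57 [-0.184  0.023  0.056] 0.1478
0.035 7 [-0.18   0.032  0.052] 0.0563
0.065 10 [-0.18   0.065  0.056] 0.0588
0.075 20 [-0.178  0.076  0.063] 0.0669
0.095 26 [-0.18   0.095  0.068] 0.0707
```

View pics/scene11.png

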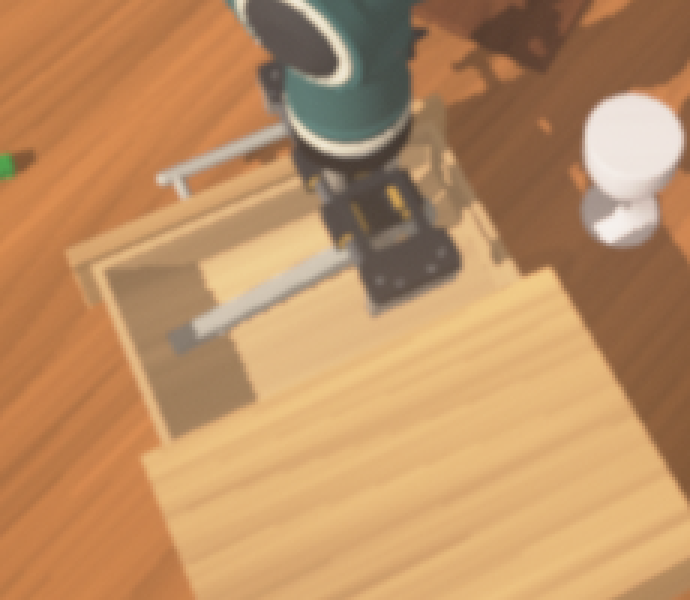

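Call:
{"method": "drive_tool", "body": {"motion": [[[0.03,0,0.16],0,-1],[[0.02,0,0.16],0,-1],[[0.01,0,0.14],0,-1],[[0,0,0.1],0,-1],[[0,0,0.08],0,-1],[[0,0,0.06],0,-1],[[0,0,0.04],0,-1],[[0,0,0],0,-1]]}}

```text
clock: 22.85
position: [0.5779, -0.0879, 0.0365]
tool_rot: [2.6, 1.762, -0.0]
contact_force: [0.2, 1.6, 1.3]
opening: 0.0135
```

```bash
python3 chk.py 12
```

```text
tcp chest -0.18571345123415214 0.04832799696886087
pos [ 0.5779 -0.0879  0.0365] ydir -21.75 zdir [ 0. -0. -1.] F [-0.3  0.8  0.9] open 0.0137 t 22.9 q [ 0.34  0.64 -0.32  1.87  0.3   0.68 -0.54]
[[0.0, -0.0, -0.0], 0.0]
-0.105 9 [-0.181 -0.101  0.034] 0.037
-0.095 40 [-0.183 -0.095  0.035] 0.0368
-0.085 41 [-0.183 -0.085  0.035] 0.0372
-0.075 43 [-0.181 -0.075  0.035] 0.0379
-0.065 39 [-0.182 -0.065  0.036] 0.0392
-0.055 42 [-0.182 -0.055  0.037] 0.0387
-0.045 37 [-0.183 -0.045  0.037] 0.0392
-0.035 40 [-0.183 -0.035  0.036] 0.0392
-0.025 39 [-0.183 -0.025  0.038] 0.0395
-0.015 40 [-0.182 -0.015  0.038] 0.0402
-0.005 39 [-0.184 -0.005  0.037] 0.0408
0.005 41 [-0.182  0.005  0.039] 0.0409
0.015 91 [-0.185  0.016  0.12 ] 0.1369
0.025 85 [-0.184  0.023  0.131] 0.14
0.035 8 [-0.18   0.032  0.036] 0.069
0.045 7 [-0.166  0.045  0.135] 0.1397
0.055 6 [-0.166  0.053  0.136] 0.1428
0.065 9 [-0.178  0.066  0.035] 0.0412
0.075 29 [-0.177  0.076  0.043] 0.1369
0.085 4 [-0.175  0.081  0.044] 0.0456
0.095 23 [-0.179  0.097  0.046] 0.0498
```

The stake lies flat: slope is about 2.4°, which is what the ball resting on the floor gives, and the wrist carries no load. I'll lower 0.5 mm more and release slowly.

Call:
{"method": "drive_tool", "body": {"motion": [[[0,0,0.03],0,-1],[[0,0,0],0,-0.72],[[0,0,0],0,-0.68],[[0,0,0],0,-0.64],[[0,0,0],0,-0.58],[[0,0,0],0,-0.45],[[0,0,0],0,-0.3],[[0,0,0],0,-0.3]]}}

```text
clock: 23.9
position: [0.5778, -0.0879, 0.0355]
tool_rot: [2.601, 1.762, -0.0]
contact_force: [-0.3, 1.3, -0.4]
opening: 0.0323
```

```bash
python3 chk.py 13 | head -12
```

```text
tcp chest -0.185787348754802 0.048274565924819386
pos [ 0.5779 -0.0879  0.0356] ydir -21.75 zdir [-0. -0. -1.] F [-0.6  0.3 -0.2] open 0.0325 t 23.95 q [ 0.34  0.64 -0.32  1.87  0.31  0.68 -0.54]
[[-0.0, -0.0, 0.0], 0.0]
-0.105 9 [-0.183 -0.101  0.035] 0.0364
-0.095 39 [-0.183 -0.095  0.034] 0.0363
-0.085 40 [-0.182 -0.085  0.035] 0.0376
-0.075 37 [-0.182 -0.075  0.036] 0.0384
-0.065 40 [-0.183 -0.065  0.036] 0.0394
-0.055 38 [-0.182 -0.055  0.036] 0.0381
-0.045 41 [-0.181 -0.045  0.036] 0.0398
-0.035 41 [-0.183 -0.035  0.037] 0.0399
-0.025 39 [-0.181 -0.025  0.037] 0.0396
```

View pics/scene13.png

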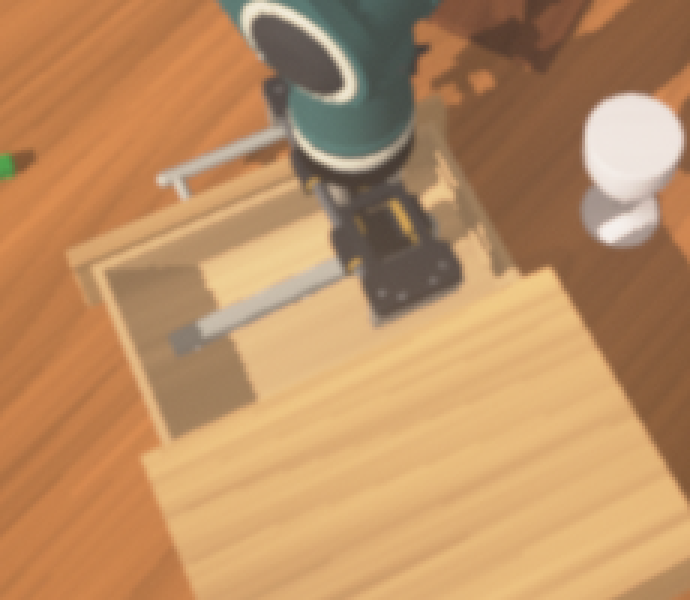

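Released, and the stake hasn't moved. Retreating straight up.

Call:
{"method": "drive_tool", "body": {"motion": [[[0,0,-0.1],0,-0.3],[[0,0,-0.3],0,-0.3],[[0,0,-0.6],0,-0.3],[[0,0,-1],0,-0.3],[[0,0,-1],0,-0.3],[[0,0,-1],0,-0.3],[[0,0,-1],0,-0.3],[[0,0,-0.8],0,-0.3]]}}

```text
clock: 24.95
position: [0.5783, -0.0878, 0.183]
tool_rot: [2.599, 1.762, 0.002]
contact_force: [-0.4, -0.5, 0.3]
opening: 0.0321
```

```bash
python3 chk.py 14
python3 - <<'E'
from plan import *
a=np.radians(-21.9); cx=np.array([np.cos(a),np.sin(a)]); cy=np.array([-cx[1],cx[0]]); o=np.array([.7322,-.2020])
P=np.load('s14.npy').reshape(-1,3)
L=np.c_[(P[:,:2]-o)@cx,(P[:,:2]-o)@cy,P[:,2]]
k=L[(L[:,0]<-.275)&(L[:,0]>-.32)&(abs(L[:,1])<.06)&(L[:,2]>.045)&(L[:,2]<.075)]; print('bar x',len(k),np.percentile(k[:,0],[2,50,98]))
E
```

```text
tcp chest -0.18541463299255662 0.048511044763433035
pos [ 0.5798 -0.0879  0.1855] ydir -21.74 zdir [ 0.006 -0.001 -1.   ] F [1.  0.3 1.3] open 0.0325 t 25.0 q [ 0.4   0.44 -0.39  1.78  0.2   0.95 -0.46]
[[-0.02, -0.06, 0.1], 0.0]
-0.105 9 [-0.183 -0.101  0.034] 0.0363
-0.095 39 [-0.181 -0.095  0.035] 0.0378
-0.085 40 [-0.182 -0.085  0.035] 0.0376
-0.075 41 [-0.182 -0.075  0.035] 0.0385
-0.065 40 [-0.182 -0.065  0.035] 0.0381
-0.055 41 [-0.182 -0.055  0.036] 0.0388
-0.045 41 [-0.182 -0.045  0.037] 0.0395
-0.035 39 [-0.182 -0.035  0.037] 0.0398
-0.025 40 [-0.182 -0.025  0.038] 0.0401
-0.015 41 [-0.181 -0.015  0.037] 0.0399
-0.005 39 [-0.183 -0.005  0.038] 0.041
0.005 39 [-0.182  0.005  0.039] 0.0407
0.015 41 [-0.18   0.015  0.038] 0.0425
0.025 40 [-0.182  0.025  0.039] 0.0421
0.035 40 [-0.184  0.035  0.038] 0.0415
0.045 38 [-0.182  0.045  0.04 ] 0.0427
0.055 39 [-0.182  0.055  0.04 ] 0.0429
0.065 38 [-0.182  0.065  0.041] 0.0434
0.075 44 [-0.182  0.076  0.042] 0.0471
0.085 64 [-0.18   0.085  0.047] 0.0507
0.095 47 [-0.18   0.094  0.046] 0.0501
bar x 299 [-0.29819954 -0.29079848 -0.27698149]
```

View pics/scene14.png

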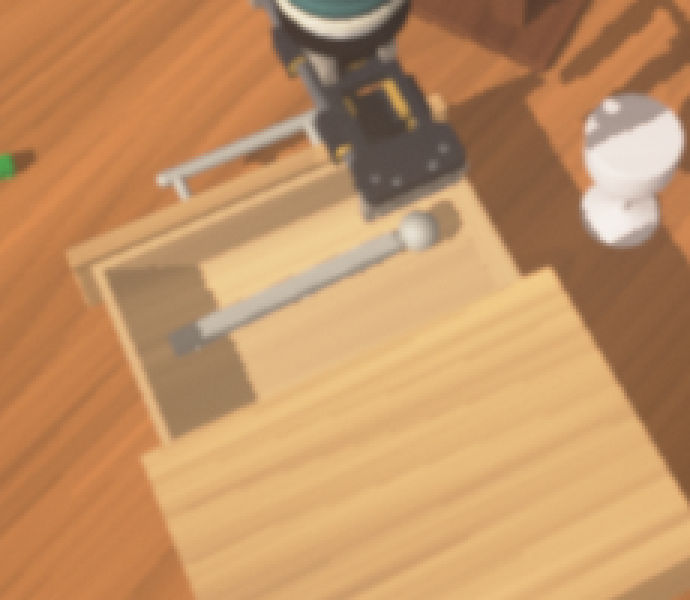

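Run:
```python
from plan import *
a=np.radians(-21.9); cx=np.array([np.cos(a),np.sin(a)]); cy=np.array([-cx[1],cx[0]]); o=np.array([.7322,-.2020])
for n in ['scene0.npy','s8.npy','s14.npy','top0.npy','t8.npy']:
    P=np.load(n).reshape(-1,3); L=np.c_[(P[:,:2]-o)@cx,(P[:,:2]-o)@cy,P[:,2]]
    y=(L[:,1]<-.0)&(L[:,1]>-.035) if n[0]!='t' else (L[:,1]>.01)&(L[:,1]<.04)
    k=L[y&(L[:,0]<-.14)&(L[:,0]>-.32)&(L[:,2]>.057)&(L[:,2]<.07)]
    lo=k[:,0].min(); k=k[k[:,0]<lo+.025]; print(n,'bar',len(k),np.round(np.percentile(k[:,0],[5,50,95]),4))
    k=L[(L[:,1]<-.07)&(L[:,1]>-.13)&(L[:,2]>.076)&(L[:,2]<.087)&(L[:,0]<-.1)]; k=k[k[:,0]<k[:,0].min()+.02]; print('  front board top',len(k),np.round(np.percentile(k[:,0],[5,50,95]),4))
im,d=imaging.get_image('top'); save('top15',im)
```

```text
scene0.npy bar 80 [-0.1625 -0.1571 -0.153 ]
  front board top 70 [-0.7017 -0.6917 -0.6875]
s8.npy bar 46 [-0.2993 -0.2947 -0.2888]
  front board top 76 [-0.7024 -0.6919 -0.6879]
s14.npy bar 67 [-0.2974 -0.2917 -0.2877]
  front board top 75 [-0.7029 -0.6911 -0.6866]
top0.npy bar 27 [-0.1637 -0.1597 -0.1544]
  front board top 2 [-0.69   -0.6896 -0.6891]
t8.npy bar 33 [-0.3004 -0.2959 -0.2912]
  front board top 1 [-0.6894 -0.6894 -0.6894]
```

View pics/top15.png

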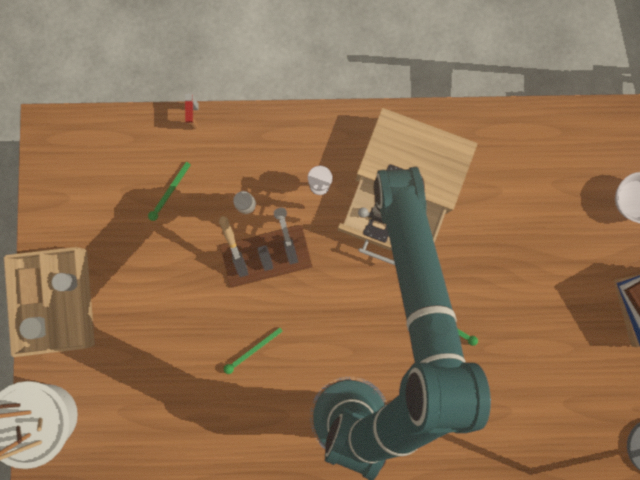

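The two depth readings of the bar differ by about 2 mm. I have time to spare, so I'll hook the pull and test whether the drawer is against its stop.

Run:
```python
from plan import *
plan([.4580,-.0918,.183],-0.16,7)
```

```text
pos [ 0.5796 -0.0879  0.184 ] ydir -21.74 zdir [ 0.006 -0.001 -1.   ] F [0.2 0.5 0.2] open 0.0321 t 25.05 q [ 0.4   0.44 -0.39  1.79  0.2   0.95 -0.46]
[[-0.28, -0.64, 0.0], 0.002]
[[-0.28, -0.64, 0.0], 0.002]
[[-0.28, -0.64, 0.0], 0.002]
[[-0.28, -0.64, 0.0], 0.002]
[[-0.28, -0.64, 0.0], 0.002]
[[-0.28, -0.64, 0.0], 0.002]
[[-0.28, -0.64, 0.0], 0.002]
```

Call:
{"method": "drive_tool", "body": {"motion": [[[-0.28,-0.64,0],0,-0.3],[[-0.28,-0.64,0],0,-0.52],[[-0.28,-0.64,0],0,-0.52],[[-0.28,-0.64,0],0,-0.52],[[-0.28,-0.64,0],0,-0.52],[[-0.28,-0.64,0],0,-0.52],[[-0.28,-0.64,0],0,-0.52],[[0,0,0],0,-0.52]]}}

```text
clock: 26.05
position: [0.4545, -0.0921, 0.1805]
tool_rot: [2.601, 1.762, -0.001]
contact_force: [0.9, 0.2, -0.1]
opening: 0.0222
```

Run:
```python
from plan import *
plan([.4580,-.0918,.05],0,6)
```

```text
pos [ 0.4545 -0.0921  0.1805] ydir -21.78 zdir [-0.001 -0.001 -1.   ] F [ 0.9  0.2 -0.1] open 0.0222 t 26.05 q [ 0.5   0.25 -0.43  2.06  0.14  0.85 -0.38]
[[0.01, 0.02, 0.87], 0.0]
[[0.01, 0.02, 0.87], 0.0]
[[0.01, 0.02, 0.87], 0.0]
[[0.01, 0.02, 0.87], 0.0]
[[0.01, 0.02, 0.87], 0.0]
[[0.01, 0.02, 0.87], 0.0]
```

Call:
{"method": "drive_tool", "body": {"motion": [[[0,0.13,0.2],0,-0.52],[[0,0,0.6],0,-0.52],[[0,0,0.9],0,-0.52],[[0,0,0.9],0,-0.52],[[0,0,0.9],0,-0.52],[[0,0,0.8],0,-0.52],[[0,0,0.6],0,-0.52],[[0,0,0.2],0,-0.52]]}}

```text
clock: 27.05
position: [0.4581, -0.0928, 0.0517]
tool_rot: [-2.599, -1.762, 0.002]
contact_force: [0.4, -0.3, 0.4]
opening: 0.0224
```

Call:
{"method": "drive_tool", "body": {"motion": [[[0,0,0],0,-0.52],[[0,-0.1,0],0,-0.52],[[0,-0.1,0],0,-0.52],[[0,-0.05,0],0,-0.52],[[0,-0.05,0],0,-0.52],[[0,-0.05,0],0,-0.52],[[0,0,0],0,-0.52],[[0,0,0],0,-0.52]]}}

```text
clock: 28.05
position: [0.4524, -0.0905, 0.0536]
tool_rot: [2.599, 1.76, 0.004]
contact_force: [4.2, -2.3, -0.9]
opening: 0.0221
```

Run:
```python
from plan import *
s=robot.get_state();a=np.radians(-21.9); cx=np.array([np.cos(a),np.sin(a)])
print('chest x tcp',(s['position'][:2]-[.7322,-.2020])@cx,'pull F',s['contact_force'][:2]@cx)
plan([.4580,-.0918,.05],0,1)
```

```text
chest x tcp -0.3011719276092155 pull F 4.730456909667275
pos [ 0.4524 -0.0905  0.0536] ydir -21.77 zdir [ 0.004 -0.001 -1.   ] F [ 4.2 -2.3 -0.9] open 0.0221 t 28.05 q [ 0.42  0.46 -0.34  2.16  0.29  0.56 -0.52]
[[0.04, 0.23, 0.14], 0.0]
```

Call:
{"method": "drive_tool", "body": {"motion": [[[0,-0.1,0],0,-0.52],[[0,-0.1,0],0,-0.52],[[0,0,0],0,-0.52],[[0,0,0],0,-0.52],[[0,0,0],0,-0.52],[[0,0,0],0,-0.52],[[0,0,0],0,-0.52],[[0,0,0],0,-0.52]]}}

```text
clock: 29.05
position: [0.4522, -0.0903, 0.0541]
tool_rot: [2.595, 1.756, 0.015]
contact_force: [15.0, -6.7, -11.7]
opening: 0.0222
```

Run:
```python
from plan import *
s=robot.get_state();a=np.radians(-21.9); cx=np.array([np.cos(a),np.sin(a)])
print('chest x tcp',(s['position'][:2]-[.7322,-.2020])@cx,'pull F',s['contact_force'][:2]@cx,s['contact_force'])
```

```text
chest x tcp -0.30143285059726554 pull F 16.384974079955196 [ 14.97078356  -6.68798942 -11.68951787]
```

The drawer is on its stop: pull force rose from 5 to 16 N and it didn't move. Backing the finger off the bar and leaving upward.

Call:
{"method": "drive_tool", "body": {"motion": [[[0,0.15,0],0,-0.52],[[0,0.15,0],0,-0.52],[[0,0.12,0],0,-0.52],[[0,0,0],0,-0.52],[[0,0,-0.3],0,-0.52],[[0,0,-0.7],0,-0.52],[[0,0,-1],0,-0.52],[[0,0,-1],0,-0.52]]}}

```text
clock: 30.05
position: [0.4553, -0.0917, 0.1291]
tool_rot: [-2.6, -1.763, 0.001]
contact_force: [0.2, -1.3, 0.8]
opening: 0.0221
```

Call:
{"method": "drive_tool", "body": {"motion": [[[0,-0.3,-1],0,-0.52],[[0,-0.6,-1],0,-0.52],[[0,-0.8,-1],0,-0.52],[[0,-0.8,-0.5],0,-0.52],[[0,-0.5,0],0,-0.52],[[0,0,0],0,-0.52],[[0,0,0],0,-0.52],[[0,0,0],0,-0.52]]}}

```text
clock: 31.05
position: [0.3863, -0.0642, 0.2151]
tool_rot: [-2.6, -1.762, 0.0]
contact_force: [-0.3, 0.3, 0.2]
opening: 0.0221
```

Run:
```python
from plan import *
im,d=imaging.get_image('scene'); save('scene20',im); P=cloud('scene',d).reshape(-1,3)
a=np.radians(-21.9); cx=np.array([np.cos(a),np.sin(a)]); cy=np.array([-cx[1],cx[0]]); o=np.array([.7322,-.2020])
L=np.c_[(P[:,:2]-o)@cx,(P[:,:2]-o)@cy,P[:,2]]
k=L[(L[:,1]<0)&(L[:,1]>-.035)&(L[:,0]<-.28)&(L[:,0]>-.32)&(L[:,2]>.057)&(L[:,2]<.07)]; print('bar',np.percentile(k[:,0],[5,50,95]))
im,d=imaging.get_image('top'); save('top20',im)
for l in ['goblet','jar','file','flat_stake','ball_stake']:
    print(l,[(np.round(x['position'],3).tolist(),round(x['confidence'],2)) for x in find_in(l,'scene')[:4]])
print(robot.get_state()['contact_force'],robot.get_state()['clock'])
```

```text
bar [-0.29877745 -0.29401893 -0.28966276]
goblet [([0.689, 0.064, 0.114], 0.65)]
jar [([0.635, 0.282, 0.059], 0.6)]
file [([0.526, 0.318, 0.164], 0.97)]
flat_stake [([0.556, 0.17, 0.164], 0.62)]
ball_stake [([0.194, 0.274, 0.017], 0.79), ([0.256, -0.299, 0.012], 0.78), ([0.675, 0.519, 0.016], 0.64), ([0.556, -0.13, 0.04], 0.59)]
[ 0.43172368  0.16280314 -0.34351042] 31.4
```

View pics/scene20.png

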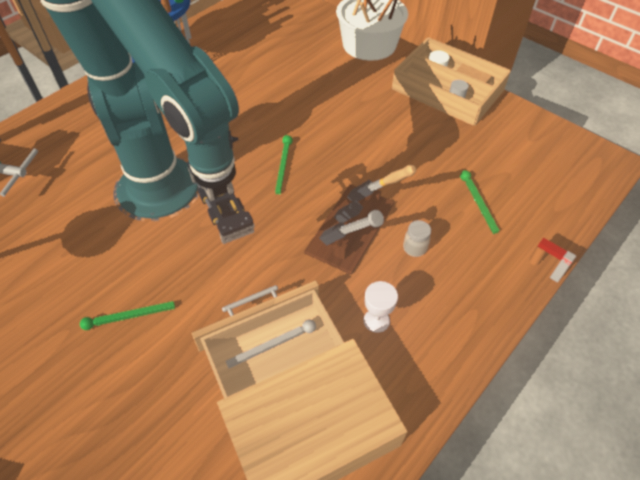

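The stake lies flat in the open drawer, from scene (232,362) to (310,327). The goblet, jar, file and flat stake are unmoved, and the robot touches nothing.

```bash
python3 -c "
from bench import robot
print(robot.job_done())"
```

```text
the job is handed in; nothing more can be done
None
```

The job is done and handed in at about 31.4 s, well under the 51 s limit. The drawer is fully open and the ball stake lies loose and flat inside it.

- **Drawer:** I pulled it about 136 mm by its bar until it reached the stop. One depth reading of the bar was about 2 mm off the others, so I hooked the bar again after placing the stake. The pull force rose from 5 to 16 N with almost no movement (0.3 mm), so it was on its stop. The last camera reading put the bar at -0.294 m in the chest frame, against -0.295 m expected at the stop.
- **Stake:** I drew it out along its own lean, set its foot on the drawer floor and tilted it down by pivoting it in the grip. It was resting on the floor before I opened the fingers. It lies along the drawer's width at about a 2.4° slope, which is what the ball touching the floor gives, and it did not move on release.
- **Other things:** The goblet, jar, file and flat stake show at their starting positions within the detector's error of about 4 mm. The green look-alikes were left alone. No check failed.

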